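# Right the fallen pump bottle against the tool chest and prime it

## Robot

A 7-joint arm with a two-finger parallel gripper is mounted at the origin on the work surface. World frame = base frame: x ahead of the robot, y to its left, z up, the work surface at z = 0. Lengths are in m, angles in degrees, forces in N, time in s.
With the tool pointing down it reaches from about 0.35 to 0.9 m from the base axis. Payload 19.9 kg.
Tool frame: the origin (TCP) lies midway between the tips of the shut fingers; the grasp point (between the pads) lies 19 mm behind it (ctrl.grip_point_offset is the distance from the TCP to the grasp point, in m); z points along the fingers, y is the direction in which the jaws open and shut (so a half turn about z gives the same grasp; the last joint's range is limited). The gripper opens to 85 mm and grips with 20 to 120 N. Pads are 22 mm wide; open, the fingers measure 114 mm over their backs; the gripper's body (76 mm by 85 mm) begins 54 mm behind the grasp point. The pads swing forward as they close: fully open they stand 13 mm farther back than shut.
Start: joints at [62.366, 23.915, -0.59, 92.452, 0.269, 63.638, -3.037], TCP at [0.267, -0.565, 0.231] pointing down, gripper open.
Joint ranges: [-161.28, 161.28], [-22.2, 115.67], [-73.04, 71.86], [3.21, 147.25], [-68.34, 248.33], [10.77, 114.83], [-161.83, 161.83]. Speed limits (degrees/s): [108.29, 108.29, 136.94, 136.94, 172.46, 172.46, 172.46].

## Interface

Orientations are given as a 3x3 rotation matrix whose columns are the frame's x, y, z axes.
In Python, from station import ctrl, viewer gives the robot as it stands.
- The arm moves only by the tool move_arm, never from a script. Its argument "plan" is a list of rows, each a list of 7 numbers: the shift along the tool's x, y, z in m, then the turn, a rotation vector about the tool's x, y, z in degrees, then the opening, from 0 (shut) to 1 (fully open). In form: [[x, y, z, wx, wy, wz, grip], ...]. A call has 1 to 12 rows; each row is the pose to reach, as a shift and turn from the pose measured when the call began, along the tool's axes at that moment; what a row does not reach only later rows make up. A row lasts 1/12 s, in which the tool goes at most 41.7 mm and 7.16 degrees, less where a joint would pass 70% of its speed; a pose out of reach is approached as far as the arm can. A call with a gripper value outside its range is refused whole. The fingers move at their own pace and stop on an object; "newtons" is the grip in N (left out, the last holds). Time passes only in rows, so rows that repeat a pose let the fingers close. It gives the time, the measured TCP pose, the force and the opening at its end, in the units of the state.
- ctrl.get_obs(): the state, without advancing time (a new reading comes with each control period).
- viewer.snapshot(name): name is "scene" or "top" or "wrist"; returns a dict with "frame" (420x560x3 uint8, blue, green, red), "camera_matrix" (3x3 intrinsics, pixels), "R" (3x3) and "t" (3): a world point X has camera coordinates R X + t; the wrist camera has in their place "T_tool_cam" (4x4, takes a point from camera to tool coordinates, whose origin is the TCP and whose axes are the flange's). Camera axes: x right, y down, z forward; pixel columns grow to the right and rows downward; lengths in m; the calibration is good to about 2 mm. A picture is of the moment at which its call begins: read the wrist's pose just before it. There is no depth.
- ctrl.finish_job(): hands the job in, once; it reports no verdict.
The state is a dict: "time_s": time; "qpos": joint angles; "dq": joint speeds; "tau": joint torques, N m; "tcp_pos": TCP position; "tool_rot": TCP orientation; "wrist_force": force on the tool from outside, world axes, zero at the start; "torque": the same for the moment, N m; "finger_gap": opening from 0.0 (shut) to 1.0 (fully open).
Only numpy, scipy, OpenCV 4.12 (cv2) and the standard library are available. Lean on these libraries where they do the work, as an engineer would, in place of code of your own. Each camera call takes 0.05 s, during which the arm holds its last target.

## Task

The hand-cleaner pump bottle has been knocked over beside the wooden tool chest. Tip it back up on its foot, without lifting it off the bench and without working the pump while it lies, so that it stands square and flat against the side of the chest; then press its pump head down to the stop to prime it and let it spring back up. Leave the other things on the bench where they are.

Things in the scene. Friction and masses are not known exactly. Their poses are not given: they have to be found in the camera images.
- chest: Wooden tool chest with brass-knobbed drawers, fixed to the bench, 240 (its x) x 200 (its y) x 170 mm high, drawer fronts towards the robot (its -x). Origin: centre of its underside; z up. Its flat right-hand side, the plane y = -100 mm in its frame, is the side that the bottle lies beside: the wall to stand the bottle against.
- chest_side (a point): Point at the bench-level middle of that right-hand side of the chest; axes as the chest's, so its -y points straight out of the side towards the bottle.
- bottle: The only pump bottle: white, square, 90 x 90 mm and 150 mm to the shoulder, 0.4 to 0.85 kg, centre of mass about 80 mm from the foot. Origin: centre of its flat foot; own z runs from foot to pump. It starts lying flat (own y up, origin 45 mm above the bench), foot 15 to 80 mm from the chest's side and within about 15 degrees of square to it, pump away from the chest.
- collar (a point): Centre of the bottle's ribbed collar (19 mm radius, from 164 to 184 mm above the foot); axes as the bottle's. Below it a round shoulder from 150 mm (41 mm radius) to 164 mm (24); above it the pump stem, 6 mm radius, to 204 mm. With the bottle lying there is 26 mm free under the collar.
- pump_top (a point): Centre of the flat top of the pump head, 222 mm above the foot when up; axes as the bottle's. The head is 16 mm in radius and 18 mm high; its spout, 10 mm thick, reaches 46 mm from the middle towards the bottle's own -x, 202 to 219 mm above the foot. With the bottle lying there is 29 mm free under the head.
- pump (a joint): How far the pump head is pressed in (m): 0 up, 0.014 at its stop. Spring: 5 N to start it, 9.2 N at the stop; returns by itself.
- cap_bottle: Bystander: round white bottle with a screw cap, 54 mm diameter, 125 mm tall, standing; origin at the centre of its underside.
- screw_jar: Bystander: glass screw jar with a steel lid, 60 mm diameter, 70 mm tall, standing; origin at the centre of its underside.
- driver: Bystander: screwdriver, 170 mm, lying; origin at mid-length underneath.
- centring_plate: Bystander: steel disc with three black knobs, 104 mm diameter, 58 mm high; origin at the centre of its underside.
- tin: Bystander: round aluminium tin, 69 mm diameter, 28 mm high, on top of the chest; origin at the centre of its underside.
- caliper: Bystander: flat steel vernier caliper, 210 mm long, 10 mm high, lying; origin at mid-length underneath.
Mind the look-alikes: they are no part of the job. Leave any pink look-alike of the bottle alone.

How it is judged (in metres and radians):
On the way, in this order (a step that is already met when the one before it is completed fails the run):
1. the bottle stands on its foot (angle between bottle's own z axis and vertical below 0.08 rad and height (world z) of bottle below 0.006 m), for 0.3 s.
2. the pump head of the standing bottle is pressed to its stop (value of joint pump above 0.012 m and angle between bottle's own z axis and vertical below 0.12 rad), for 0.1 s.
At the end, for the whole second after the job is handed in: The bottle stands upright on its foot on the bench (within 3 degrees), at rest, its back against the right-hand side of the chest (gap under 10 mm, square to it within 7 degrees, its middle within 90 mm of the middle of that side), with the pump head sprung back up (angle between bottle's own z axis and vertical below 0.05 rad and height (world z) of bottle below 0.005 m and y of bottle in the frame of chest_side above -0.055 m and x of bottle in the frame of chest_side between -0.09 and 0.09 m and (angle between the y axis of bottle and the y axis of chest, either way round below 0.12 rad or angle between the x axis of bottle and the y axis of chest, either way round below 0.12 rad) and value of joint pump below 0.003 m and linear speed of bottle below 0.02 m/s); the robot touches nothing.
It fails at once if the pump is worked (over 6 mm) while the bottle is down (value of joint pump above 0.006 m and angle between bottle's own z axis and vertical above 0.5 rad).
It fails at once if the bottle is lifted off the bench (the middle of its foot more than 75 mm up) (height (world z) of bottle above 0.075 m).
It fails at once if a bystander is knocked over or moved more than 40 mm (distance of any of cap_bottle, screw_jar, driver, caliper, centring_plate, tin from where it was at the start of the episode above 0.04 m or angle between any of cap_bottle, screw_jar's own z axis and vertical above 0.5 rad).
It also fails if it takes over 72 s, if anything falls off the work surface, if the arm or the gripper's body presses on something with over 40 N, if the wrist force passes 120 N, or if a joint passes its speed limit or range.

## Working session

There is one attempt and no reset: what is moved stays moved. The work goes in short steps, Python scripts to look and compute and a tool call to move; the robot and the scene stay as the last step left them, time stands still between calls to the robot, and variables do not carry over. Pictures are saved under pics/ and viewed, and the job is handed in when it is done.

Besides the shell and the picture viewer there is one more tool, called as name(argument=value, ...), one argument or row to a line, values as JSON. move_arm: Moves the arm, as the interface text tells. Its arguments: {"type":"object","properties":{"plan":{"type":"array"},"newtons":{"type":"number"}},"required":["plan"]}

```bash
mkdir -p pics; ls; python3 - <<'E'
from station import ctrl, viewer
import cv2
o=ctrl.get_obs(); print(o)
for n in ("scene","top","wrist"):
    s=viewer.snapshot(n); cv2.imwrite(f"pics/{n}0.png",s["frame"])
    print(n,s["camera_matrix"].tolist(),{k:(v.tolist() if hasattr(v,'tolist') else v) for k,v in s.items() if k not in("frame","camera_matrix")})
E
```

```text
pics
{'time_s': 0.0, 'qpos': array([62.36655831, 23.94742018, -0.59029512, 92.48589751,  0.26978524,
       63.639264  , -3.03631409]), 'dq': array([ 0.03670911,  0.02848206, -0.05323018,  0.04303654,  0.00355288,
        0.01733781, -0.05906367]), 'tau': array([-4.74779481e-04, -8.64438200e+01,  6.78638890e-01, -4.34896195e+01,
        1.90783956e-02,  7.43483106e-03, -2.04435150e-05]), 'tcp_pos': array([ 0.26649651, -0.564941  ,  0.23066429]), 'tool_rot': array([[ 9.04405208e-01,  4.26674156e-01, -6.19572887e-04],
       [ 4.26674594e-01, -9.04404572e-01,  1.07785585e-03],
       [-1.00451317e-04, -1.23917445e-03, -9.99999227e-01]]), 'wrist_force': array([-0.07111984,  0.28218816, -0.2272512 ]), 'torque': array([ 0.03695947,  0.03210524, -0.03376159]), 'finger_gap': 0.9997031064801228}
scene [[420.34868489572483, 0.0, 278.65242374410883], [0.0, 420.34868489572483, 210.10807496306666], [0.0, 0.0, 1.0]] {'R': [[0.7967647048705186, 0.603819674467575, 0.02382867596965877], [0.35188479750911156, -0.431547054459468, -0.8306288154581015], [-0.49126682602692295, 0.6702006718239162, -0.5563
[... 207 characters left out ...]
-0.021969955496004306, -0.9997492031909905, -0.004341863019887076], [-0.9948189040453793, 0.022292381647869623, -0.09918869832000107], [0.09926061257847468, 0.002140196123162198, -0.9950591692714058]], 't': [0.007977724389281769, 0.4381563221377339, 1.4125891791129868]}
wrist [[372.90973538658113, 0.0, 286.4066569016748], [0.0, 372.90973538658113, 207.07549886385792], [0.0, 0.0, 1.0]] {'T_tool_cam': [[-0.0004945028205387075, -0.9562146438284562, -0.2926658681755996, 0.07442405713071121], [0.9999998711995285, -0.0005063069560442355, -3.541455404227397e-05, -0.00014845729585466483], [-0.00011431484967416331, -0.29266584799269485, 0.956214771037778, -0.14293459849848583], [0.0, 0.0, 0.0, 1.0]]}
```

View pics/scene0.png

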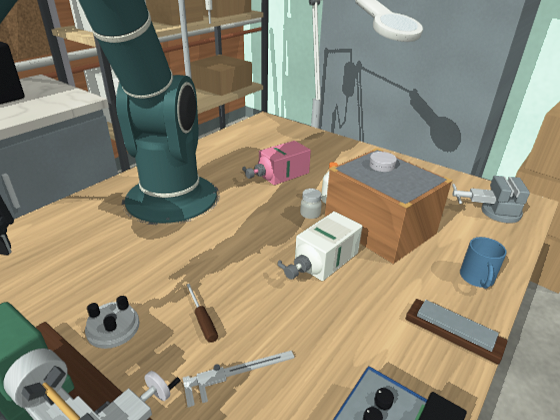

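View pics/top0.png

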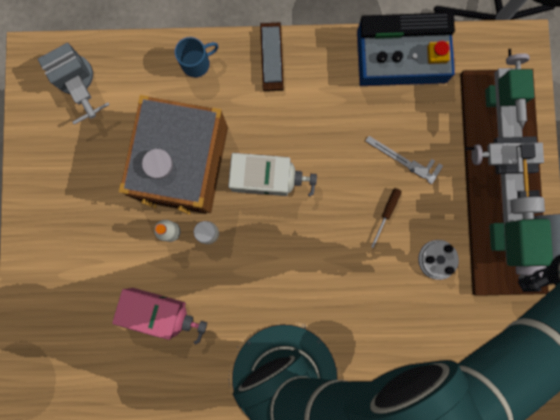

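View pics/wrist0.png

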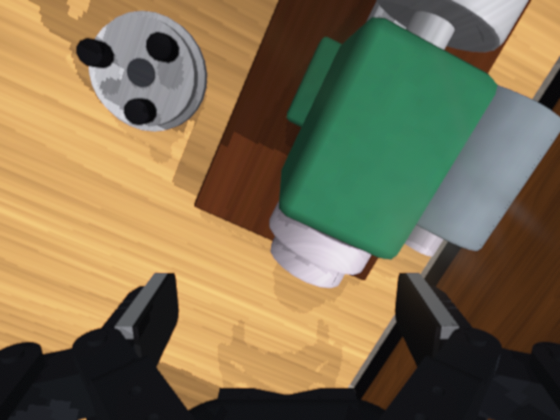

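```bash
python3 - <<'E'
import cv2
f=cv2.imread("pics/top0.png")[85:245,110:330]
cv2.imwrite("pics/topz.png",cv2.resize(f,None,fx=3.6,fy=3.6,interpolation=cv2.INTER_CUBIC))
f=cv2.imread("pics/scene0.png")[140:290,265:465]
cv2.imwrite("pics/scz.png",cv2.resize(f,None,fx=4,fy=4,interpolation=cv2.INTER_CUBIC))
E
```

```text
(no output)
```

View pics/topz.png

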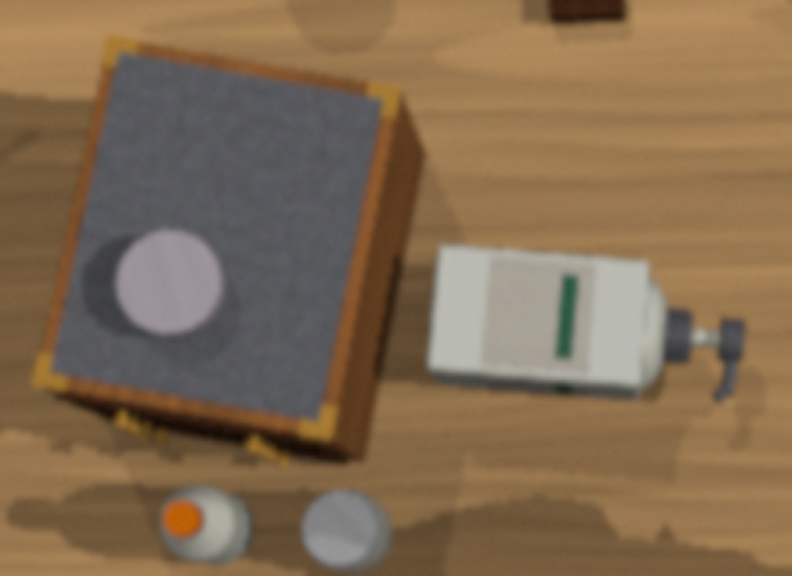

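View pics/scz.png

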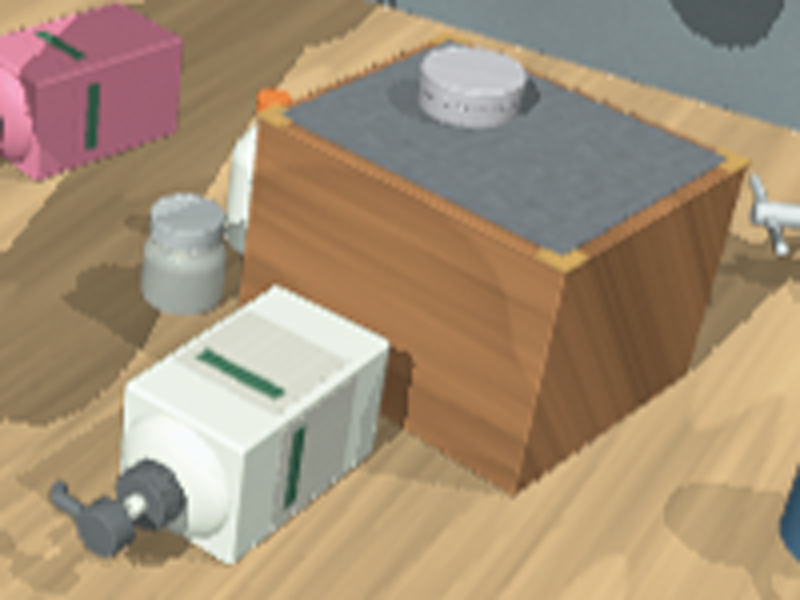

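```bash
cat > h.py <<'E'
import numpy as np
from station import ctrl, viewer
import cv2
def ray(s,uv,z):
    K,R,t=s["camera_matrix"],np.array(s["R"]),np.array(s["t"])
    d=R.T@np.linalg.solve(K,[uv[0],uv[1],1]); c=-R.T@t
    return c+d*(z-c[2])/d[2]
def proj(s,X):
    p=np.array(s["camera_matrix"])@(np.array(s["R"])@np.array(X)+np.array(s["t"])); return p[:2]/p[2]
def wcam(o,s):
    T=np.array(s["T_tool_cam"]); Rt=np.array(o["tool_rot"]); 
    Rc=Rt@T[:3,:3]; c=Rt@T[:3,3]+o["tcp_pos"]
    return dict(camera_matrix=s["camera_matrix"],R=Rc.T,t=-Rc.T@c,frame=s["frame"])
E
python3 - <<'E'
from h import *
s=viewer.snapshot("top")
tz=lambda p:(p[0]/3.6+110-.36,p[1]/3.6+85-.36)
C=[ray(s,tz(p),.17)[:2] for p in[(107,38),(403,88),(333,438),(35,385)]]
for c in C: print("chest top",c)
print([np.linalg.norm(C[i]-C[(i+1)%4]) for i in range(4)], np.mean(C,0))
B=[ray(s,tz(p),0)[:2] for p in[(425,155),(362,458)]]; print("side foot",B,np.linalg.norm(B[0]-B[1]))
b=[ray(s,tz(p),.09)[:2] for p in[(440,245),(648,260),(640,390),(430,372)]]
for c in b: print("bottle",c)
print([np.linalg.norm(b[i]-b[(i+1)%4]) for i in range(4)])
ax=(b[1]+b[2]-b[0]-b[3]); print("axis deg",np.degrees(np.arctan2(ax[1],ax[0])), "foot",(b[0]+b[3])/2)
for a,c in((C[2],C[1]),(C[3],C[0]),B[::-1]): d=c-a; print("side dir",np.degrees(np.arctan2(d[1],d[0])))
for a,c in((C[1],C[0]),(C[2],C[3])): d=c-a; print("front dir",np.degrees(np.arctan2(d[1],d[0]))-90)
for n,p,z in(("collar",(677,336),.045),("head",(732,338),.045),("spout",(722,395),.045),("jar",(345,530),.07),("cap",(183,519),.125)): print(n,ray(s,tz(p),z))
ss=viewer.snapshot("scene"); sz=lambda p:(p[0]/4+265-.4,p[1]/4+140-.4)
for n,p,z in(("bl fa top",(388,345),.09),("top fa-left",(277,287),.09),("near r",(243,452),.09),("near l",(127,384),.09),("chest foot corner",(515,493),0),("chest top corner",(568,268),.17),("ctop left",(260,118),.17)): print(n,ray(ss,sz(p),z))
E
```

```text
chest top [0.70395093 0.33152913]
chest top [0.66510702 0.13379379]
chest top [0.43145761 0.18231849]
chest top [0.470883  0.3780433]
[np.float64(0.2015145479623743), np.float64(0.23863506585986072), np.float64(0.19965611103041064), np.float64(0.23766410533821683)] [0.56784964 0.25642118]
side foot [array([0.66216439, 0.13622832]), array([0.43408893, 0.18579232])] 0.2333988084529389
bottle [0.57464585 0.11772195]
bottle [ 0.56061644 -0.02819169]
bottle [ 0.46879277 -0.02043798]
bottle [0.48476116 0.12589121]
[np.float64(0.14658654447714392), np.float64(0.0921504528983955), np.float64(0.14719790253006654), np.float64(0.09025515857220694)]
axis deg -95.86070525060101 foot [0.5297035  0.12180658]
side dir -11.732497786180375
side dir -11.286429267683596
side dir -12.26054679265382
front dir -11.113887502810215
front dir -11.388845181742681
collar [ 0.51322065 -0.04859282  0.045     ]
head [ 0.51086184 -0.08826776  0.045     ]
spout [ 0.46956092 -0.07991194  0.045     ]
jar [0.37683389 0.18901065 0.07      ]
cap [0.38347497 0.29072814 0.125     ]
bl fa top [0.57412595 0.11608092 0.09      ]
top fa-left [0.48806004 0.12791861 0.09      ]
near r [ 0.55898392 -0.02741995  0.09      ]
near l [ 0.47214944 -0.01696093  0.09      ]
chest foot corner [0.66224537 0.14365873 0.        ]
chest top corner [0.66313188 0.14265299 0.17      ]
ctop left [0.43209691 0.18474327 0.17      ]
```

```bash
cat >> h.py <<'E'
from scipy.spatial.transform import Rotation as Rn
def rel(p,R,o=None):
    o=o or ctrl.get_obs(); A=np.array(o["tool_rot"])
    d=A.T@(np.array(p)-o["tcp_pos"]); w=Rn.from_matrix(A.T@R).as_rotvec(degrees=True)
    return np.round(d,4).tolist(),np.round(w,2).tolist()
def tool(az,tilt):
    # jaw axis y = horizontal direction az (deg); tilt 0 = down; +tilt turns fingers toward +y world-ish (tool back to -y)
    y=np.array([np.cos(np.radians(az)),np.sin(np.radians(az)),0]); z=np.array([0,0,-1.]); 
    z=Rn.from_rotvec(y*tilt,degrees=True).apply(z); x=np.cross(y,z); return np.stack([x,y,z],1)
E
python3 - <<'E'
from h import *
print(tool(-5.8,30)); print(rel([0.512,-.051,.25],tool(-5.8,0)))
E
```

```text
[[ 0.08751732  0.99488071  0.05052815]
 [ 0.86159197 -0.1010563   0.49744035]
 [ 0.5         0.         -0.8660254 ]]
([0.4413, -0.3603, -0.0188], [-0.03, -0.02, -58.94])
```

move_arm(
  plan=[
    [0.035,-0.03,-0.02,0,0,-6,1],
    [0.07,-0.06,-0.02,0,0,-12,1],
    [0.105,-0.09,-0.02,0,0,-18,1],
    [0.14,-0.12,-0.02,0,0,-24,1],
    [0.175,-0.15,-0.02,0,0,-30,1],
    [0.21,-0.175,-0.02,0,0,-35,1],
    [0.245,-0.205,-0.02,0,0,-40,1],
    [0.28,-0.235,-0.02,0,0,-44,1],
    [0.32,-0.265,-0.02,0,0,-48,1],
    [0.36,-0.295,-0.02,0,0,-52,1],
    [0.4,-0.33,-0.02,0,0,-56,1],
    [0.441,-0.36,-0.02,0,0,-59,1],
  ],
)

```text
time_s: 1.25
tcp_pos: [0.4793, -0.1145, 0.2514]
tool_rot: [[0.097, 0.995, 0.0], [0.995, -0.097, 0.0], [0.0, 0.0, -1.0]]
wrist_force: [1.0, -0.4, 0.1]
finger_gap: 0.997
```

```bash
python3 - <<'E'
from h import *
o=ctrl.get_obs();print(o["time_s"],o["tcp_pos"],o["qpos"]);print(o["tool_rot"])
print(rel([0.512,-.051,.25],tool(-5.8,0)))
s=viewer.snapshot("wrist"); cv2.imwrite("pics/w1.png",s["frame"])
print("tilt45",rel([0.53,0.02,.30],tool(-11.4,-45)))
E
```

```text
1.25 [ 0.47933271 -0.11454899  0.25143144] [ 33.63208404  10.58786644 -26.59010359 108.78248027   5.34418451
  61.82489651  -0.63447183]
[[ 9.65366637e-02  9.95329419e-01  1.40872902e-04]
 [ 9.95329420e-01 -9.65366814e-02  1.25276868e-04]
 [ 1.38291155e-04  1.28121133e-04 -9.99999982e-01]]
([0.0664, 0.0264, 0.0014], [0.01, -0.01, 0.26])
tilt45 ([0.1307, 0.0367, -0.0479], [2.63, -45.11, 6.13])
```

View pics/w1.png

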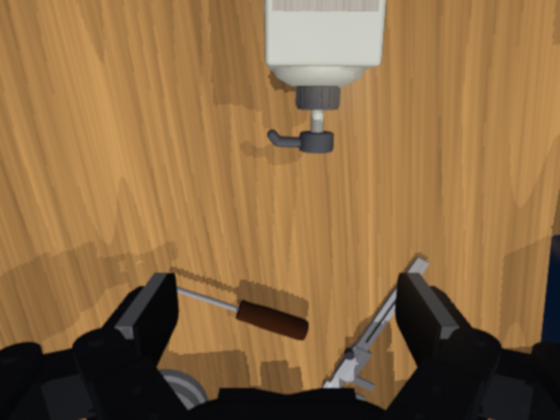

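```bash
python3 - <<'E'
from h import *
o=ctrl.get_obs(); s=wcam(o,viewer.snapshot("wrist"))
print("collar",ray(s,(318,98),.045),"head",ray(s,(317,143),.045))
for p in((267,66),(381,66)): print("shoulder edge top",ray(s,p,.09))
for p in((268,10),(384,10)): print("edge",ray(s,p,.09))
E
```

```text
collar [ 0.516947   -0.03888228  0.045     ] head [ 0.51354649 -0.07899664  0.045     ]
shoulder edge top [ 0.47573383 -0.01123854  0.09      ]
shoulder edge top [ 0.56281504 -0.01873498  0.09      ]
edge [0.48037004 0.02714846 0.09      ]
edge [0.56549927 0.01984664 0.09      ]
```

move_arm(
  plan=[
    [0.02,0.01,-0.015,0,-7,1,1],
    [0.04,0.02,-0.03,0,-14,2,1],
    [0.06,0.03,-0.04,1,-21,3,1],
    [0.08,0.035,-0.048,2,-28,4,1],
    [0.1,0.037,-0.048,2,-35,5,1],
    [0.12,0.037,-0.048,2.6,-41,6,1],
    [0.13,0.037,-0.048,2.6,-45,6,1],
    [0.13,0.037,-0.048,2.6,-45,6,1],
  ],
)

```text
time_s: 2.02
tcp_pos: [0.5293, 0.0202, 0.2974]
tool_rot: [[0.132, 0.981, -0.14], [0.692, -0.193, -0.695], [-0.709, -0.005, -0.705]]
wrist_force: [1.0, 0.4, -0.2]
finger_gap: 1.002
```

```bash
python3 - <<'E'
from h import *
o=ctrl.get_obs();print(o["time_s"],o["tcp_pos"],o["qpos"]);print(o["tool_rot"]);print(tool(-11.4,-45))
E
```

```text
2.0167 [0.52929236 0.02020886 0.29738609] [ -3.73222479  27.20399517 -28.72979458  94.09992713  43.07178251
  98.03836683 -52.70323973]
[[ 0.13211337  0.98125369 -0.14031125]
 [ 0.69224647 -0.192649   -0.69547192]
 [-0.70946521 -0.00524883 -0.70472091]]
[[ 0.13976485  0.98027117 -0.13976485]
 [ 0.69315639 -0.19765734 -0.69315639]
 [-0.70710678  0.         -0.70710678]]
```

```bash
python3 - <<'E'
from h import *
o=dict(ctrl.get_obs()); o["tcp_pos"]=np.array([0.47933271,-0.11454899,0.25143144]); o["tool_rot"]=np.array([[ 9.65366637e-02,9.95329419e-01,1.40872902e-04],[ 9.95329420e-01,-9.65366814e-02,1.25276868e-04],[ 1.38291155e-04,1.28121133e-04,-9.99999982e-01]])
s=wcam(o,viewer.snapshot("wrist"))
print("collar",ray(s,(318,98),.045),"head",ray(s,(317,143),.045))
for p in((267,66),(381,66)): print("shoulder edge top",ray(s,p,.09))
E
```

```text
collar [ 0.51398964 -0.04754268  0.045     ] head [ 0.51014133 -0.08754332  0.045     ]
shoulder edge top [ 0.47329348 -0.01938855  0.09      ]
shoulder edge top [ 0.5600348  -0.02787788  0.09      ]
```

```bash
python3 - <<'E'
from h import *
R=tool(-5.8,40); pc=np.array([.5125,-.05,.045])
for b in(.14,):
    p=pc+(.019-b)*R[:,2]; print(p,rel(p,R))
E
```

```text
[ 0.50464011 -0.12737914  0.13769138] ([0.009, 0.0048, 0.2178], [-0.53, 84.91, -5.97])
```

move_arm(
  plan=[
    [0.0,0.0,0.0,0,7,0,1],
    [0.0,0.0,0.02,0,14,-1,1],
    [0.0,0.0,0.04,0,21,-1.5,1],
    [0.0,0.0,0.06,0,28,-2,1],
    [0.0,0.0,0.08,0,35,-2.5,1],
    [0.0,0.0,0.1,0,42,-3,1],
    [0.0,0.0,0.12,0,49,-3.5,1],
    [0.0,0.0,0.14,0,56,-4,1],
    [0.0,0.005,0.16,-0.5,63,-4.5,1],
    [0.005,0.005,0.18,-0.5,70,-5,1],
    [0.009,0.005,0.2,-0.5,77,-5.5,1],
    [0.009,0.005,0.218,-0.5,84,-6,1],
  ],
)

```text
time_s: 3.07
tcp_pos: [0.5048, -0.1304, 0.1377]
tool_rot: [[0.079, 0.994, 0.069], [0.77, -0.105, 0.63], [0.633, 0.004, -0.774]]
wrist_force: [1.3, 0.8, 0.6]
finger_gap: 1.001
```

```bash
python3 - <<'E'
from h import *
import time
viewer.snapshot("top");viewer.snapshot("top");viewer.snapshot("top");
o=ctrl.get_obs();print(o["time_s"],o["tcp_pos"],o["qpos"])
R=tool(-5.8,40); pc=np.array([.5125,-.05,.045])
for b in(.14,.0): print(rel(pc+(.019-b)*R[:,2],R,o))
s=viewer.snapshot("wrist"); cv2.imwrite("pics/w2.png",s["frame"])
o2=ctrl.get_obs();c=wcam(o2,s); print(proj(c,pc),o2["dq"].max())
E
```

```text
3.2167 [ 0.50337971 -0.13168321  0.13482691] [ 59.54931259  37.02051289 -37.82876931 104.57381769 -17.52582396
  59.94289054  29.52391843]
([0.0052, 0.0008, 0.0006], [0.1, 0.71, -0.53])
([0.007, 0.0005, 0.1406], [0.1, 0.71, -0.53])
[286.60659468 193.38880765] 0.25911381808374545
```

View pics/w2.png

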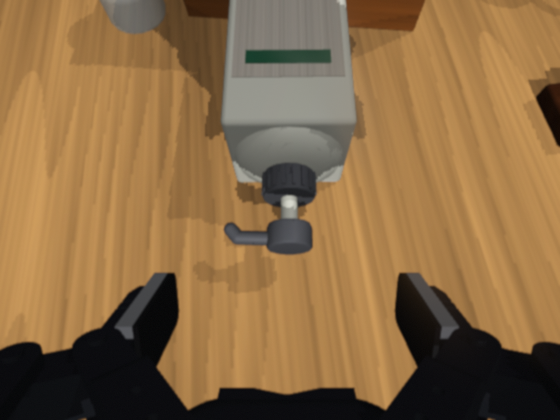

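move_arm(
  plan=[
    [0.007,0.001,0.025,0,0.7,-0.5,1],
    [0.008,0.001,0.05,0,0.7,-0.5,1],
    [0.008,0.001,0.075,0,0.7,-0.5,1],
    [0.008,0.001,0.1,0,0.7,-0.5,1],
    [0.008,0.001,0.12,0,0.7,-0.5,1],
    [0.008,0.001,0.14,0,0.7,-0.5,1],
    [0.008,0.001,0.141,0,0.7,-0.5,1],
    [0.008,0.001,0.141,0,0.7,-0.5,1],
  ],
)

```text
time_s: 3.93
tcp_pos: [0.5154, -0.0346, 0.0333]
tool_rot: [[0.071, 0.995, 0.066], [0.766, -0.097, 0.636], [0.639, 0.005, -0.769]]
wrist_force: [0.8, -1.6, 0.2]
finger_gap: 1.003
```

```bash
python3 - <<'E'
from h import *
s=viewer.snapshot("wrist"); cv2.imwrite("pics/w3.png",s["frame"])
s=viewer.snapshot("scene"); cv2.imwrite("pics/s3.png",cv2.resize(s["frame"][150:330,200:440],None,fx=3,fy=3))
o=ctrl.get_obs();print(o["tcp_pos"],o["wrist_force"],o["tool_rot"][:,2])
print("grip pt",o["tcp_pos"]-.019*o["tool_rot"][:,2])
E
```

```text
[ 0.51591934 -0.03609183  0.03359205] [ 0.01028347  0.00184938 -0.01622235] [ 0.06751491  0.63532253 -0.76928994]
grip pt [ 0.51463655 -0.04816296  0.04820856]
```

View pics/w3.png

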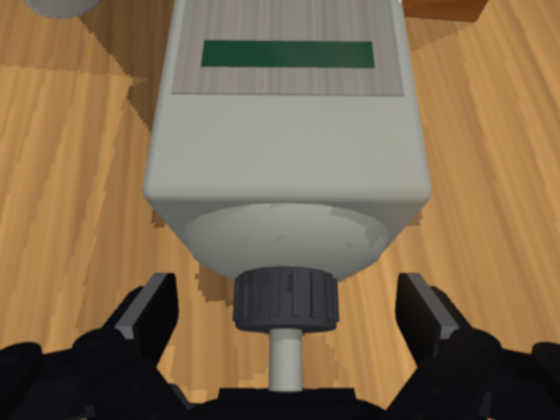

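View pics/s3.png

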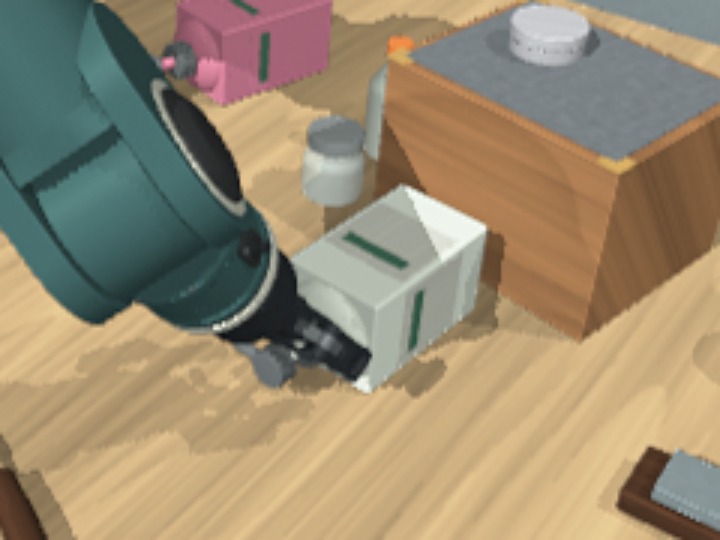

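```bash
python3 - <<'E'
from h import *
R=tool(-5.8,30); g=np.array([.5136,-.058,.049])
print(rel(g+.019*R[:,2],R))
E
```

```text
([-0.0103, -0.0001, -0.0072], [0.19, -9.71, 0.28])
```

move_arm(
  plan=[
    [-0.006,0,-0.004,0.2,-4,0.3,1],
    [-0.011,0,-0.005,0.2,-9.7,0.3,1],
    [-0.011,0,-0.005,0.2,-9.7,0.3,1],
    [-0.011,0,-0.005,0.2,-9.7,0.3,1],
  ],
)

```text
time_s: 4.37
tcp_pos: [0.5155, -0.0475, 0.0319]
tool_rot: [[0.085, 0.995, 0.052], [0.862, -0.099, 0.497], [0.5, 0.002, -0.866]]
wrist_force: [-0.6, -1.1, 0.1]
finger_gap: 1.0
```

move_arm(
  plan=[
    [0,0,0,0,0,0,0.4],
    [0,0,0,0,0,0,0.2],
    [0,0,0,0,0,0,0.2],
    [0,0,0,0,0,0,0.2],
    [0,0,0,0,0,0,0.2],
    [0,0,0,0,0,0,0.2],
  ],
  newtons=35,
)

```text
time_s: 4.87
tcp_pos: [0.5153, -0.0481, 0.0318]
tool_rot: [[0.086, 0.995, 0.052], [0.861, -0.1, 0.498], [0.5, 0.002, -0.866]]
wrist_force: [-3.6, -3.5, 5.4]
finger_gap: 0.428
```

```bash
python3 - <<'E'
from h import *
s=viewer.snapshot("wrist"); cv2.imwrite("pics/w4.png",s["frame"])
o=ctrl.get_obs();print(o["tcp_pos"],o["wrist_force"],o["finger_gap"],"grip pt",o["tcp_pos"]-.019*o["tool_rot"][:,2])
E
```

```text
[ 0.51524895 -0.04810268  0.03178324] [-2.88034515 -3.23602516  5.15538189] 0.4275892177374025 grip pt [ 0.51426959 -0.05755996  0.04823319]
```

View pics/w4.png

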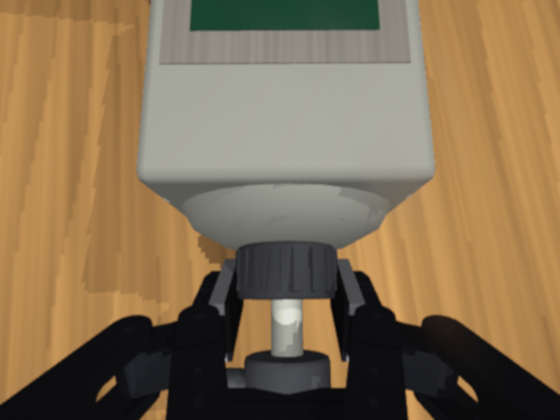

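```bash
cat >> h.py <<'E'
N=np.array([-.198,-.980,0]); F1=np.array([.516,.053,0])
def arc(th,tilt,a=.180,h=.048,F=F1):
    t=np.radians(th); g=F+N*(a*np.cos(t)-h*np.sin(t))+np.array([0,0,a*np.sin(t)+h*np.cos(t)])
    R=tool(-11.4,tilt); return g+.019*R[:,2],R
E
python3 - <<'E'
from h import *
print(rel(*arc(0,30)))
E
```

```text
([-0.0598, -0.0262, -0.0343], [-2.75, -0.03, 4.94])
```

move_arm(
  plan=[
    [-0.005,-0.002,-0.003,-0.2,0,0.4,0.2],
    [-0.01,-0.004,-0.006,-0.5,0,0.8,0.2],
    [-0.016,-0.007,-0.009,-0.7,0,1.3,0.2],
    [-0.022,-0.01,-0.012,-1,0,1.8,0.2],
    [-0.028,-0.012,-0.015,-1.3,0,2.3,0.2],
    [-0.034,-0.015,-0.019,-1.6,0,2.8,0.2],
    [-0.04,-0.018,-0.023,-1.8,0,3.3,0.2],
    [-0.046,-0.02,-0.026,-2.1,0,3.8,0.2],
    [-0.052,-0.023,-0.03,-2.4,0,4.3,0.2],
    [-0.057,-0.025,-0.033,-2.6,0,4.7,0.2],
    [-0.06,-0.026,-0.034,-2.7,0,4.9,0.2],
    [-0.06,-0.026,-0.034,-2.7,0,4.9,0.2],
  ],
)

```text
time_s: 5.92
tcp_pos: [0.4822, -0.115, 0.0312]
tool_rot: [[0.172, 0.98, 0.099], [0.849, -0.198, 0.491], [0.5, -0.001, -0.866]]
wrist_force: [-6.0, -2.0, 16.4]
finger_gap: 0.437
```

```bash
python3 - <<'E'
from h import *
s=viewer.snapshot("top"); cv2.imwrite("pics/t5.png",cv2.resize(s["frame"][85:245,110:330],None,fx=3.6,fy=3.6,interpolation=cv2.INTER_CUBIC))
o=ctrl.get_obs();print(o["tcp_pos"],o["wrist_force"],o["finger_gap"],"grip pt",o["tcp_pos"]-.019*o["tool_rot"][:,2])
print(arc(0,30)[0])
for i in range(1,7): print(i*5,rel(*arc(i*5,30-i*5)))
E
```

```text
[ 0.48218698 -0.11480265  0.0313225 ] [-6.1313984  -1.7333368  18.60075964] 0.42679839914395096 grip pt [ 0.48032116 -0.12412468  0.04777299]
[ 0.48223774 -0.11408742  0.03154552]
5 ([0.011, -0.0001, -0.0109], [-0.04, -5.02, -0.01])
10 ([0.0223, -0.0001, -0.021], [-0.04, -10.02, -0.01])
15 ([0.0344, -0.0001, -0.0301], [-0.04, -15.02, -0.0])
20 ([0.0472, -0.0001, -0.0381], [-0.04, -20.02, -0.0])
25 ([0.0607, -0.0001, -0.045], [-0.04, -25.02, -0.0])
30 ([0.0747, -0.0001, -0.0507], [-0.04, -30.02, 0.0])
```

View pics/t5.png

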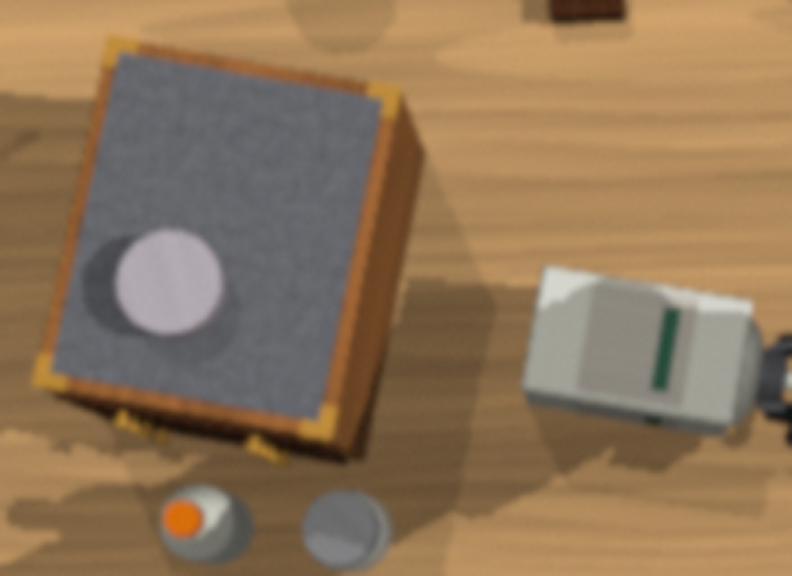

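move_arm(
  plan=[
    [0.0055,0,-0.0055,0,-2.5,0,0.2],
    [0.011,0,-0.011,0,-5,0,0.2],
    [0.0165,0,-0.016,0,-7.5,0,0.2],
    [0.0223,0,-0.021,0,-10,0,0.2],
    [0.0283,0,-0.0256,0,-12.5,0,0.2],
    [0.0344,0,-0.03,0,-15,0,0.2],
    [0.0407,0,-0.0342,0,-17.5,0,0.2],
    [0.0472,0,-0.038,0,-20,0,0.2],
    [0.0539,0,-0.0417,0,-22.5,0,0.2],
    [0.0607,0,-0.045,0,-25,0,0.2],
    [0.0677,0,-0.048,0,-27.5,0,0.2],
    [0.0747,0,-0.0507,0,-30,0,0.2],
  ],
)

```text
time_s: 6.97
tcp_pos: [0.49, -0.0771, 0.1131]
tool_rot: [[0.198, 0.98, -0.001], [0.98, -0.198, -0.003], [-0.003, 0.0, -1.0]]
wrist_force: [-1.2, -2.6, 2.7]
finger_gap: 0.429
```

```bash
python3 - <<'E'
from h import *
s=viewer.snapshot("scene"); cv2.imwrite("pics/s6.png",cv2.resize(s["frame"][130:310,200:440],None,fx=3,fy=3))
o=ctrl.get_obs();print(o["time_s"],o["qpos"],o["tcp_pos"],o["wrist_force"],o["finger_gap"],arc(30,0)[0])
for th in (35,40,45,50,55,60): print(th,rel(*arc(th,30-th)))
E
```

```text
7.0167 [ 19.80357178  20.75956317 -17.55043442 115.89002203   9.1925058
  44.56917886 -14.49296913] [ 0.49094473 -0.07478554  0.11413458] [-0.28739193  0.87297509  4.9781734 ] 0.4236108843105392 [ 0.48988685 -0.07624688  0.11256922]
35 ([0.0086, -0.0007, -0.0095], [0.09, -4.71, 0.15])
40 ([0.0198, -0.0007, -0.0197], [0.09, -9.71, 0.14])
45 ([0.0318, -0.0006, -0.0289], [0.1, -14.71, 0.14])
50 ([0.0446, -0.0006, -0.037], [0.11, -19.71, 0.13])
55 ([0.0581, -0.0005, -0.0439], [0.11, -24.71, 0.13])
60 ([0.072, -0.0005, -0.0497], [0.12, -29.71, 0.13])
```

View pics/s6.png

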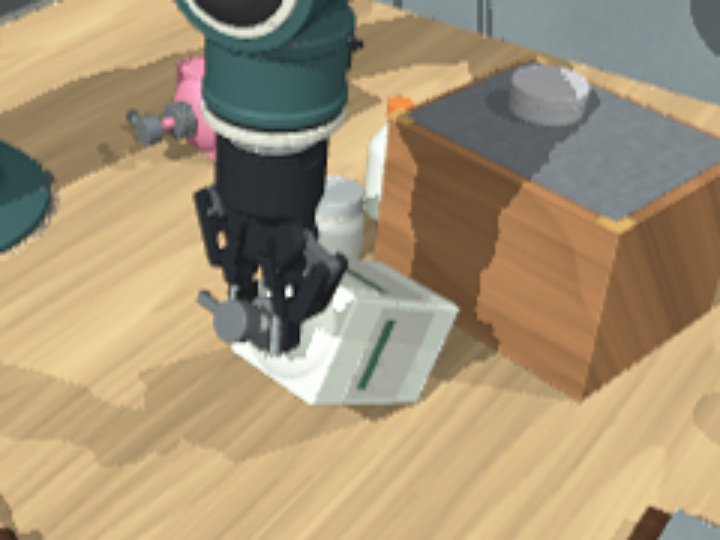

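move_arm(
  plan=[
    [0.0043,-0.0005,-0.005,0,-2.3,0.1,0.2],
    [0.0086,-0.0005,-0.0095,0.1,-4.7,0.1,0.2],
    [0.014,-0.0005,-0.015,0.1,-7.2,0.1,0.2],
    [0.0198,-0.0005,-0.0197,0.1,-9.7,0.1,0.2],
    [0.0257,-0.0005,-0.0244,0.1,-12.2,0.1,0.2],
    [0.0318,-0.0005,-0.0289,0.1,-14.7,0.1,0.2],
    [0.0381,-0.0005,-0.033,0.1,-17.2,0.1,0.2],
    [0.0446,-0.0005,-0.037,0.1,-19.7,0.1,0.2],
    [0.0513,-0.0005,-0.0405,0.1,-22.2,0.1,0.2],
    [0.0581,-0.0005,-0.0439,0.1,-24.7,0.1,0.2],
    [0.065,-0.0005,-0.047,0.1,-27.2,0.1,0.2],
    [0.072,-0.0005,-0.0497,0.1,-29.7,0.1,0.2],
  ],
)

```text
time_s: 8.02
tcp_pos: [0.5053, -0.0056, 0.1654]
tool_rot: [[0.173, 0.98, -0.098], [0.846, -0.199, -0.494], [-0.504, 0.003, -0.864]]
wrist_force: [-0.7, -7.9, 27.3]
finger_gap: 0.426
```

```bash
python3 - <<'E'
from h import *
s=viewer.snapshot("scene"); cv2.imwrite("pics/s7.png",cv2.resize(s["frame"][100:310,200:440],None,fx=2.8,fy=2.8))
o=ctrl.get_obs();print(o["time_s"],o["qpos"],o["tcp_pos"],o["wrist_force"],o["finger_gap"],arc(60,-30)[0])
for th,ti in ((65,-35),(70,-40),(75,-45),(80,-48),(85,-50)): print(th,rel(*arc(th,ti)))
E
```

```text
8.0667 [ -8.2119635   24.95696001 -13.15125197 107.43235813  33.20070782
  69.53460004 -50.12099028] [ 0.50577562 -0.00296     0.16524319] [-5.36215065  0.29122636 19.44943707] 0.42577693160829694 [ 0.50453296 -0.00377474  0.16343009]
65 ([0.0103, -0.001, -0.009], [0.17, -4.64, 0.01])
70 ([0.0214, -0.001, -0.0192], [0.17, -9.64, 0.01])
75 ([0.0334, -0.0009, -0.0284], [0.17, -14.64, -0.0])
80 ([0.0468, -0.0009, -0.0363], [0.17, -17.64, -0.01])
85 ([0.0612, -0.0009, -0.0428], [0.17, -19.64, -0.01])
```

View pics/s7.png

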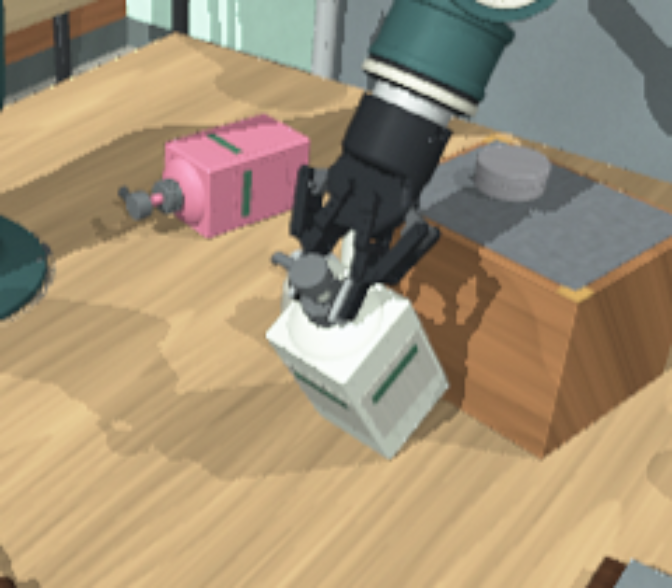

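move_arm(
  plan=[
    [0.005,-0.001,-0.006,0,-2.3,0,0.2],
    [0.0103,-0.001,-0.011,0.1,-4.6,0,0.2],
    [0.0158,-0.001,-0.016,0.1,-7.1,0,0.2],
    [0.0214,-0.001,-0.0212,0.1,-9.6,0,0.2],
    [0.0272,-0.001,-0.0258,0.1,-12.1,0,0.2],
    [0.0334,-0.001,-0.0304,0.1,-14.6,0,0.2],
    [0.04,-0.001,-0.0345,0.1,-16.1,0,0.2],
    [0.0468,-0.001,-0.038,0.1,-17.6,0,0.2],
  ],
)

```text
time_s: 8.73
tcp_pos: [0.5175, 0.0554, 0.1763]
tool_rot: [[0.134, 0.98, -0.145], [0.654, -0.197, -0.73], [-0.745, 0.003, -0.668]]
wrist_force: [0.4, 2.2, 31.5]
finger_gap: 0.424
```

```bash
python3 - <<'E'
from h import *
s=viewer.snapshot("scene"); cv2.imwrite("pics/s8.png",cv2.resize(s["frame"][100:310,200:440],None,fx=2.8,fy=2.8))
s=viewer.snapshot("top"); cv2.imwrite("pics/t8.png",cv2.resize(s["frame"][85:245,110:330],None,fx=3.6,fy=3.6,interpolation=cv2.INTER_CUBIC))
o=ctrl.get_obs();print(o["time_s"],o["qpos"],o["tcp_pos"],o["wrist_force"],o["finger_gap"],arc(80,-48)[0])
for th,ti in ((85,-50),(90,-52)): print(th,rel(*arc(th,ti)))
E
```

```text
8.8333 [-20.80024438  35.04464596 -11.64641574  98.2188598   39.18347412
  87.50297506 -60.31103788] [0.51774439 0.05652765 0.17618117] [ 0.48746373  1.67270154 32.41799248] 0.42667099275075226 [0.51637992 0.05485263 0.17288703]
85 ([0.0128, -0.001, -0.007], [0.21, -1.89, -0.05])
90 ([0.0254, -0.001, -0.0165], [0.21, -3.89, -0.05])
```

View pics/s8.png

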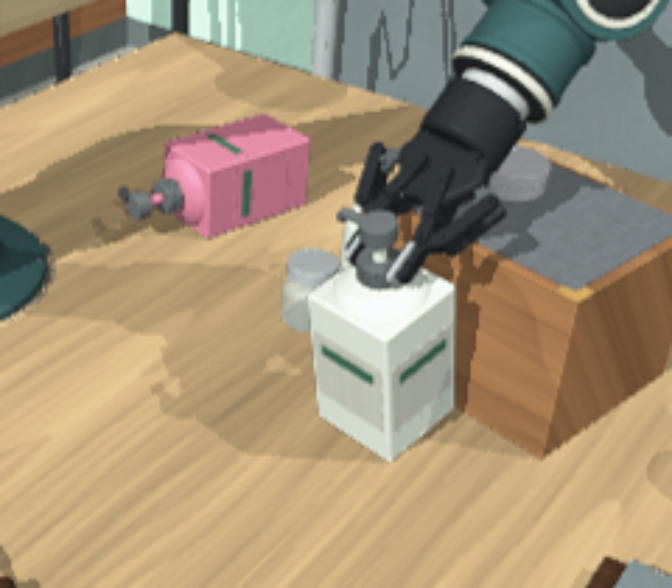

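View pics/t8.png

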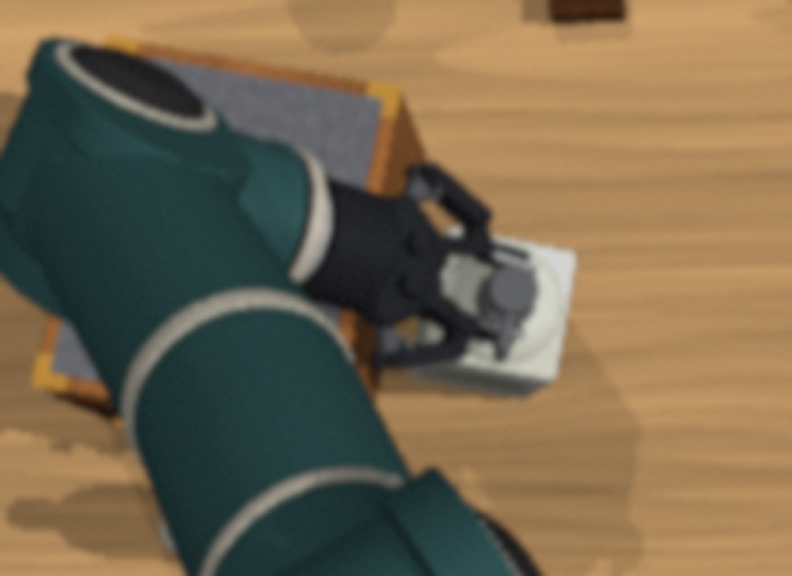

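```bash
python3 - <<'E'
from h import *
o=ctrl.get_obs()
for th,ti in ((82,-50),(84,-52),(86,-54),(88,-55),(90,-56)):
    p,R=arc(th,ti); print(th,rel(p+np.array([.0013,.0017,.0048]),R))
E
```

```text
82 ([0.003, -0.0, -0.0054], [0.21, -1.89, -0.05])
84 ([0.0073, -0.0, -0.0096], [0.21, -3.89, -0.05])
86 ([0.0118, -0.0, -0.0137], [0.21, -5.89, -0.05])
88 ([0.0167, -0.0, -0.0176], [0.21, -6.89, -0.05])
90 ([0.0218, 0.0, -0.0213], [0.21, -7.89, -0.06])
```

move_arm(
  plan=[
    [0.0015,0,-0.0035,0,-1,0,0.2],
    [0.003,0,-0.0054,0.2,-1.9,0,0.2],
    [0.005,0,-0.0075,0.2,-2.9,0,0.2],
    [0.0073,0,-0.0096,0.2,-3.9,0,0.2],
    [0.0095,0,-0.0117,0.2,-4.9,0,0.2],
    [0.0118,0,-0.0137,0.2,-5.9,0,0.2],
  ],
)

```text
time_s: 9.33
tcp_pos: [0.5212, 0.0745, 0.1761]
tool_rot: [[0.116, 0.98, -0.16], [0.575, -0.198, -0.794], [-0.81, 0.0, -0.586]]
wrist_force: [-0.1, -0.6, -3.9]
finger_gap: 0.429
```

```bash
python3 - <<'E'
from h import *
s=viewer.snapshot("scene"); cv2.imwrite("pics/s9.png",cv2.resize(s["frame"][150:290,270:420],None,fx=4,fy=4,interpolation=cv2.INTER_CUBIC))
o=ctrl.get_obs();print(o["time_s"],o["tcp_pos"],o["wrist_force"],o["torque"],o["finger_gap"])
E
```

```text
9.3833 [0.52115758 0.0752721  0.17579806] [ 0.61465178 -0.28993127  0.24724038] [ 0.65668664 -0.30567617  0.14080421] 0.42714535134080267
```

View pics/s9.png

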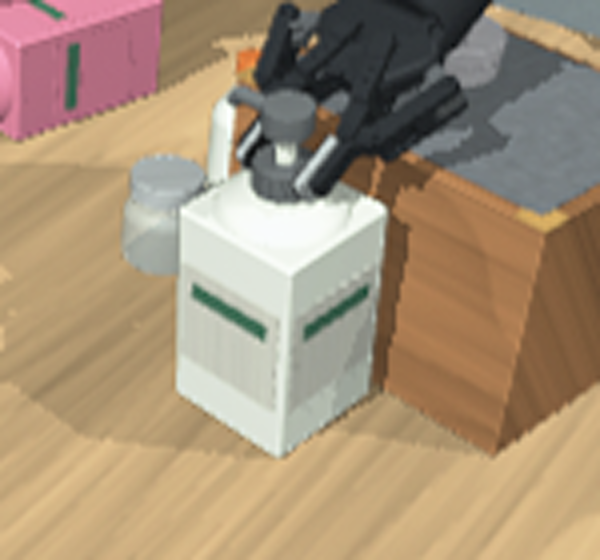

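```bash
python3 - <<'E'
from h import *
s=viewer.snapshot("scene"); z=lambda p:(p[0]/4+270-.4,p[1]/4+150-.4); iz=lambda q:((q[0]-270+.4)*4,(q[1]-150+.4)*4)
P={}
for n,b,t in(("near",(280,456),(290,275)),("left",(178,388),(182,212)),("right",(370,383),(387,210))):
    B=ray(s,z(b),0); T=ray(s,z(t),.15); P[n]=B; print(n,B,T,"vert top would be",iz(proj(s,B+[0,0,.15])))
m=np.array([.548,.160,0])
for n,B in P.items(): d=B-m; print(n,"cx",d@[.98,-.198,0],"cy",d@[.198,.98,0])
E
```

```text
near [0.55776245 0.05623932 0.        ] [0.55892425 0.03446176 0.15      ] vert top would be (np.float64(307.31198159867483), np.float64(257.3929011832324))
left [0.47099905 0.07291607 0.        ] [0.4754721 0.0510319 0.15     ] vert top would be (np.float64(195.51421922477275), np.float64(194.311670592573))
right [0.56732734 0.15726797 0.        ] [0.56995914 0.13115987 0.15      ] vert top would be (np.float64(402.9440815035035), np.float64(190.64115062034463))
near cx 0.030111818639247726 cy -0.09975249748650726
left cx -0.0582183140090511 cy -0.10058843749300828
right cx 0.01948173798186118 cy 0.0011494278186178907
```

```bash
python3 - <<'E'
from h import *
o=ctrl.get_obs(); p=o["tcp_pos"]+np.array([.198*.013,.98*.013,-.002])
print(rel(p,tool(-11.4,-57)))
E
```

```text
([0.0092, 0.0, -0.0094], [0.03, -2.91, 0.03])
```

move_arm(
  plan=[
    [0.003,0,-0.003,0,-1,0,0.2],
    [0.006,0,-0.006,0,-2,0,0.2],
    [0.0092,0,-0.0094,0,-2.9,0,0.2],
    [0.0092,0,-0.0094,0,-2.9,0,0.2],
  ],
)

```text
time_s: 9.77
tcp_pos: [0.524, 0.0891, 0.1738]
tool_rot: [[0.106, 0.981, -0.164], [0.533, -0.195, -0.823], [-0.84, -0.0, -0.543]]
wrist_force: [1.9, -0.1, 2.2]
finger_gap: 0.424
```

```bash
python3 - <<'E'
from h import *
s=viewer.snapshot("scene"); cv2.imwrite("pics/s10.png",cv2.resize(s["frame"][150:290,270:420],None,fx=4,fy=4,interpolation=cv2.INTER_CUBIC))
o=ctrl.get_obs();print(o["time_s"],o["tcp_pos"],o["wrist_force"],o["torque"],o["finger_gap"])
E
```

```text
9.8167 [0.52403325 0.08852331 0.17393217] [1.06864427 0.18417419 2.12014794] [ 0.37505    -0.32574897  0.30873893] 0.4252558868792485
```

View pics/s10.png

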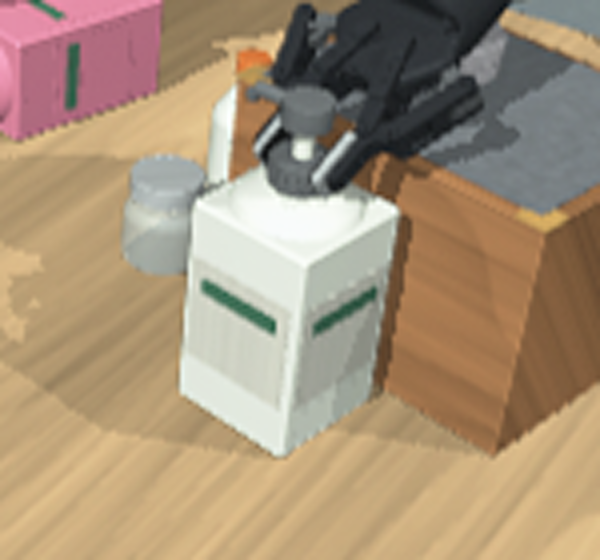

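move_arm(
  plan=[
    [0.002,0,-0.002,0,-0.6,0,0.2],
    [0.004,0,-0.002,0,-1,0,0.2],
    [0.004,0,-0.002,0,-1,0,0.2],
    [0.004,0,-0.002,0,-1,0,0.4],
    [0.004,0,-0.002,0,-1,0,0.55],
    [0.004,0,-0.002,0,-1,0,0.8],
    [0.004,0,-0.002,0,-1,0,1],
    [0.004,0,-0.002,0,-1,0,1],
    [0.004,0,-0.002,0,-1,0,1],
  ],
)

```text
time_s: 10.57
tcp_pos: [0.5247, 0.0924, 0.1715]
tool_rot: [[0.103, 0.981, -0.166], [0.519, -0.196, -0.832], [-0.848, -0.0, -0.529]]
wrist_force: [0.4, 0.4, -0.1]
finger_gap: 0.999
```

```bash
python3 - <<'E'
from h import *
s=viewer.snapshot("scene"); cv2.imwrite("pics/s11.png",cv2.resize(s["frame"][150:290,270:420],None,fx=4,fy=4,interpolation=cv2.INTER_CUBIC))
o=ctrl.get_obs();print(o["time_s"],o["tcp_pos"],o["wrist_force"],o["torque"],o["finger_gap"])
E
```

```text
10.6167 [0.52471163 0.09238453 0.17154326] [ 1.03978527 -0.35615163  0.28718929] [ 0.91502241 -0.15691091  0.00916136] 1.0012700790437121
```

View pics/s11.png

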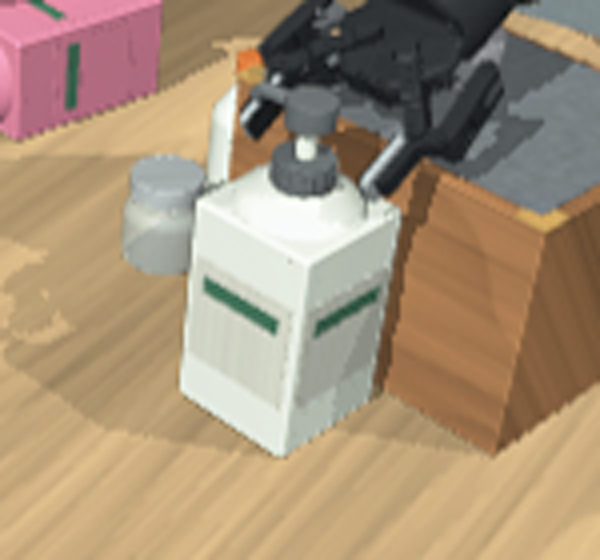

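move_arm(
  plan=[
    [0,0,-0.01,0,0,0,1],
    [0,0,-0.02,0,0,0,1],
    [0,0,-0.035,0,0,0,1],
    [0,0,-0.05,0,0,0,1],
    [0,0,-0.07,0,0,0,1],
    [-0.02,0,-0.09,0,3,0,1],
    [-0.05,0,-0.11,0,9,0,1],
    [-0.09,0,-0.12,0,16,0,1],
    [-0.12,0,-0.12,0,23,0,1],
  ],
)

```text
time_s: 11.37
tcp_pos: [0.5327, 0.1328, 0.3406]
tool_rot: [[0.159, 0.982, -0.106], [0.808, -0.191, -0.557], [-0.567, 0.003, -0.823]]
wrist_force: [2.4, -1.1, 0.4]
finger_gap: 1.003
```

```bash
python3 - <<'E'
from h import *
s=viewer.snapshot("scene"); cv2.imwrite("pics/s12.png",cv2.resize(s["frame"][150:290,270:420],None,fx=4,fy=4,interpolation=cv2.INTER_CUBIC))
s=viewer.snapshot("top"); cv2.imwrite("pics/t12.png",cv2.resize(s["frame"][85:245,110:330],None,fx=3.6,fy=3.6,interpolation=cv2.INTER_CUBIC))
o=ctrl.get_obs();print(o["time_s"],o["tcp_pos"],o["wrist_force"],o["tool_rot"][:,2])
E
```

```text
11.4667 [0.53395716 0.12728282 0.34555235] [0.49040371 0.62108555 0.48626521] [-0.10381305 -0.55477646 -0.82549739]
```

View pics/s12.png

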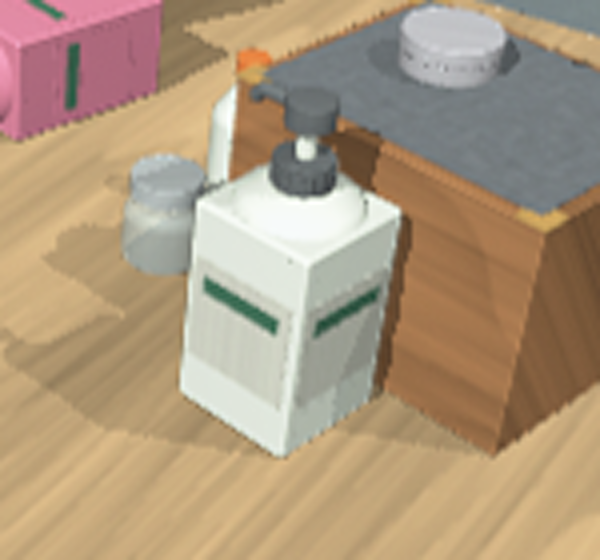

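View pics/t12.png

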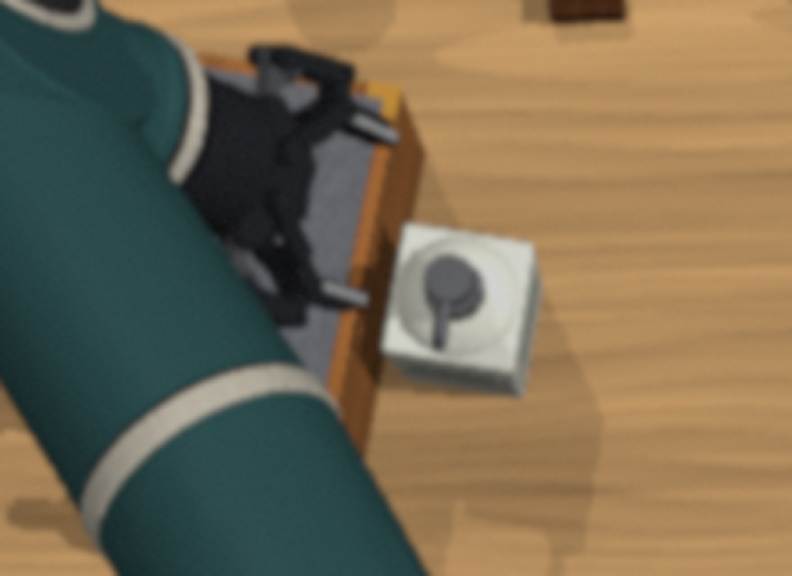

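```bash
cat > m.py <<'E'
from h import *
def run(sc,tp,sb):
    s=viewer.snapshot("scene"); t=viewer.snapshot("top"); m=np.array([.548,.160,0]); X=np.array([.98,-.198,0]);Y=np.array([.198,.98,0])
    z=lambda p:(p[0]/4+270-.4,p[1]/4+150-.4); tz=lambda p:(p[0]/3.6+110-.36,p[1]/3.6+85-.36)
    for n,l,cam,f,h in(("scene top",sc,s,z,.15),("scene bot",sb,s,z,0),("top top",tp,t,tz,.15)):
        for p in l:
            d=ray(cam,f(p),h)-m; print(n,p,np.round(d+m,4)[:2],"cx %.1f cy %.1f"%(d@X*1e3,d@Y*1e3))
E
python3 - <<'E'
from m import *
run([(197,205),(305,265),(400,212)],[(405,224),(540,241),(383,350)],[(181,388),(280,456),(374,388)])
s=viewer.snapshot("top"); print("head top", ray(s,(452/3.6+110-.36,280/3.6+85-.36),.222))
E
```

```text
scene top (197, 205) [0.4782 0.0633] cx -49.2 cy -108.6
scene top (305, 265) [0.5606 0.0486] cx 34.4 cy -106.7
scene top (400, 212) [0.5771 0.1341] cx 33.6 cy -19.6
scene bot (181, 388) [0.4725 0.0742] cx -57.0 cy -99.1
scene bot (280, 456) [0.5578 0.0562] cx 30.1 cy -99.8
scene bot (374, 388) [0.5719 0.1542] cx 24.6 cy -1.0
top top (405, 224) [0.5772 0.1357] cx 33.4 cy -18.1
top top (540, 241) [0.5635 0.0451] cx 38.0 cy -109.6
top top (383, 350) [0.492  0.1514] cx -53.2 cy -19.6
head top [0.52488465 0.09851344 0.222     ]
```

```bash
python3 - <<'E'
from h import *
s=viewer.snapshot("scene"); f=s["frame"][190:275,305:385]
cv2.imwrite("pics/s13.png",cv2.resize(f,None,fx=7,fy=7,interpolation=cv2.INTER_NEAREST))
# predicted upright box bottom corners from top corners
for c in ((.4782,.0633),(.5606,.0486),(.5771,.1341)):
    print([np.round((proj(s,[*c,h])-[305,190]+.5)*7,0) for h in (.15,0)])
E
```

```text
[array([100.,  79.]), array([ 69., 420.])]
[array([289., 185.]), array([242., 533.])]
[array([456.,  92.]), array([397., 432.])]
```

View pics/s13.png

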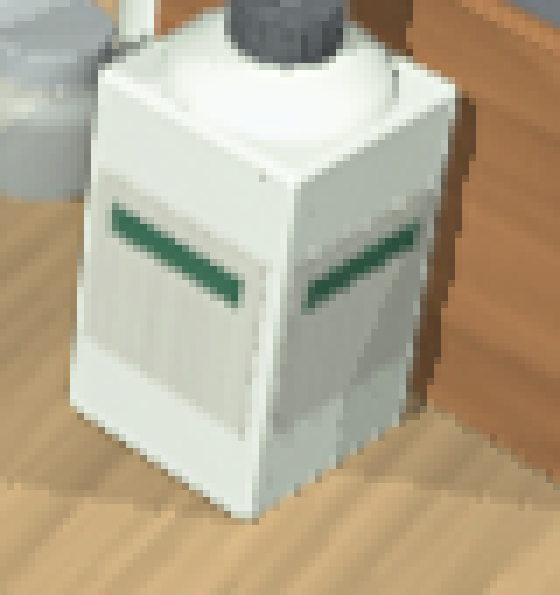

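```bash
python3 - <<'E'
from h import *
s=viewer.snapshot("scene"); q=lambda p:(p[0]/7+305-.5,p[1]/7+190-.5)
m=np.array([.548,.160,0]); X=np.array([.98,-.198,0]);Y=np.array([.198,.98,0])
for n,T,B in(("near",(297,180),(255,518)),("left",(100,68),(72,410)),("right",(457,92),(407,417))):
    a=ray(s,q(T),.15);b=ray(s,q(B),0);print(n,a,b,"lean mm cx %.1f cy %.1f"%((a-b)@X*1e3,(a-b)@Y*1e3), np.round((proj(s,a*[1,1,0])-[305,190]+.5)*7), "cy",(a-m)@Y)
E
```

```text
near [0.5612177  0.05244172 0.15      ] [0.56017196 0.05865404 0.        ] lean mm cx 2.3 cy -5.9 [249. 528.] cy -0.10279000625714839
left [0.47412415 0.06941099 0.15      ] [0.47575372 0.06890443 0.        ] lean mm cx -1.7 cy 0.2 [ 69. 408.] cy -0.10340465198098397
right [0.57752593 0.13424198 0.15      ] [0.57581039 0.14416656 0.        ] lean mm cx 3.6 cy -9.4 [399. 432.] cy -0.01939673077866061
```

```bash
python3 - <<'E'
from h import *
print(rel([.497,-.045,.30],tool(-11.4,40)))
E
```

```text
([-0.1262, 0.0, 0.1324], [-0.17, 75.13, 0.22])
```

move_arm(
  plan=[
    [-0.02,0,0.01,0,6,0,1],
    [-0.04,0,0.02,0,12,0,0.8],
    [-0.06,0,0.035,0,19,0,0.6],
    [-0.075,0,0.05,0,26,0,0.4],
    [-0.09,0,0.065,0,33,0,0.2],
    [-0.1,0,0.08,0,40,0,0],
    [-0.11,0,0.095,0,47,0,0],
    [-0.12,0,0.11,0,54,0,0],
    [-0.126,0,0.12,0,61,0,0],
    [-0.126,0,0.132,0,68,0,0],
    [-0.126,0,0.132,0,75,0,0],
    [-0.126,0,0.132,0,75,0,0],
  ],
)

```text
time_s: 12.72
tcp_pos: [0.496, -0.0469, 0.2966]
tool_rot: [[0.158, 0.98, 0.121], [0.745, -0.199, 0.636], [0.648, -0.01, -0.762]]
wrist_force: [-1.4, -0.8, -0.5]
finger_gap: -0.001
```

```bash
python3 - <<'E'
from h import *
o=ctrl.get_obs();print(o["time_s"],o["tcp_pos"],o["wrist_force"],o["finger_gap"])
R=tool(-11.4,40)
print(rel([.497,-.045,.06],R),rel([.506,0,.06],R))
E
```

```text
12.7167 [ 0.49600458 -0.04694046  0.29662793] [-1.38806575 -0.76377295 -0.48683097] -0.0007414579608192398
([-0.1517, 0.0029, 0.1816], [-0.38, -0.38, -0.42]) ([-0.1167, 0.0028, 0.2113], [-0.38, -0.38, -0.42])
```

move_arm(
  plan=[
    [-0.022,0,0.026,0,0,0,0],
    [-0.044,0,0.052,-0.2,-0.2,-0.2,0],
    [-0.066,0.001,0.08,-0.4,-0.4,-0.4,0],
    [-0.088,0.002,0.106,-0.4,-0.4,-0.4,0],
    [-0.11,0.003,0.132,-0.4,-0.4,-0.4,0],
    [-0.132,0.003,0.158,-0.4,-0.4,-0.4,0],
    [-0.15,0.003,0.18,-0.4,-0.4,-0.4,0],
    [-0.14,0.003,0.19,-0.4,-0.4,-0.4,0],
    [-0.128,0.003,0.2,-0.4,-0.4,-0.4,0],
    [-0.117,0.003,0.211,-0.4,-0.4,-0.4,0],
    [-0.117,0.003,0.211,-0.4,-0.4,-0.4,0],
  ],
)

```text
time_s: 13.63
tcp_pos: [0.5068, 0.0046, 0.0615]
tool_rot: [[0.147, 0.981, 0.125], [0.751, -0.193, 0.632], [0.644, 0.001, -0.765]]
wrist_force: [0.3, 0.6, 0.6]
finger_gap: 0.001
```

```bash
python3 - <<'E'
from h import *
s=viewer.snapshot("scene"); cv2.imwrite("pics/s14.png",cv2.resize(s["frame"][130:310,220:430],None,fx=3,fy=3))
o=ctrl.get_obs();print(o["time_s"],o["tcp_pos"],o["wrist_force"],o["finger_gap"]);print(o["tool_rot"])
R=tool(-11.4,40)
g=lambda d: np.array([.518+.198*d,.059+.98*d,.06])
for d in(-.03,-.015,0,.01): print(d,g(d),rel(g(d),R))
E
```

```text
13.6833 [0.50677245 0.00274295 0.0615611 ] [-0.27948281 -0.64273545  0.62730763] 0.0009799687805728135
[[ 0.14733044  0.98105244  0.12581674]
 [ 0.75136752 -0.19373579  0.63080368]
 [ 0.6432267   0.00159803 -0.76567412]]
-0.03 [0.51206 0.0296  0.06   ] ([0.02, -0.0, 0.0188], [-0.08, -0.03, 0.23])
-0.015 [0.51503 0.0443  0.06   ] ([0.0314, 0.0, 0.0284], [-0.08, -0.03, 0.23])
0 [0.518 0.059 0.06 ] ([0.0429, 0.0001, 0.0381], [-0.08, -0.03, 0.23])
0.01 [0.51998 0.0688  0.06   ] ([0.0506, 0.0002, 0.0445], [-0.08, -0.03, 0.23])
```

View pics/s14.png

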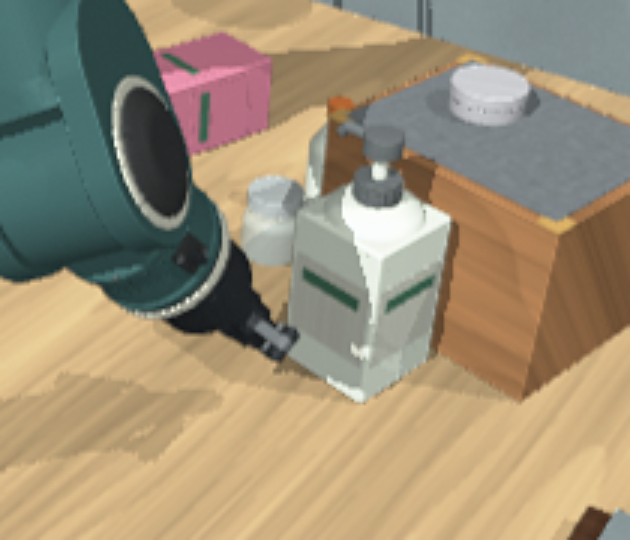

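move_arm(
  plan=[
    [0.007,0,0.0065,0,0,0.2,0],
    [0.014,0,0.013,0,0,0.2,0],
    [0.02,0,0.0188,0,0,0.2,0],
    [0.0255,0,0.0235,0,0,0.2,0],
    [0.0314,0,0.0284,0,0,0.2,0],
    [0.0345,0,0.031,0,0,0.2,0],
    [0.0375,0,0.0335,0,0,0.2,0],
    [0.04,0,0.0358,0,0,0.2,0],
    [0.043,0,0.038,0,0,0.2,0],
    [0.043,0,0.038,0,0,0.2,0],
  ],
)

```text
time_s: 14.52
tcp_pos: [0.5181, 0.0591, 0.0601]
tool_rot: [[0.151, 0.98, 0.126], [0.751, -0.197, 0.63], [0.643, -0.0, -0.766]]
wrist_force: [0.1, -1.3, -0.2]
finger_gap: -0.004
```

```bash
python3 - <<'E'
from h import *
s=viewer.snapshot("scene"); cv2.imwrite("pics/s15.png",cv2.resize(s["frame"][130:310,220:430],None,fx=3,fy=3))
s=viewer.snapshot("top"); cv2.imwrite("pics/t15.png",cv2.resize(s["frame"][85:245,110:330],None,fx=3.6,fy=3.6,interpolation=cv2.INTER_CUBIC))
o=ctrl.get_obs();print(o["time_s"],o["tcp_pos"],o["wrist_force"])
R=tool(-11.4,40)
g=lambda d: np.array([.518+.198*d,.059+.98*d,.06])
for d in(0,.01,.02): print(d,g(d),rel(g(d),R))
E
```

```text
14.6167 [0.51786884 0.05892928 0.06007792] [ 0.52162306  0.61821967 -0.41898612]
0 [0.518 0.059 0.06 ] ([0.0, 0.0001, 0.0001], [-0.08, -0.03, 0.03])
0.01 [0.51998 0.0688  0.06   ] ([0.0077, 0.0001, 0.0066], [-0.08, -0.03, 0.03])
0.02 [0.52196 0.0786  0.06   ] ([0.0153, 0.0001, 0.013], [-0.08, -0.03, 0.03])
```

View pics/s15.png

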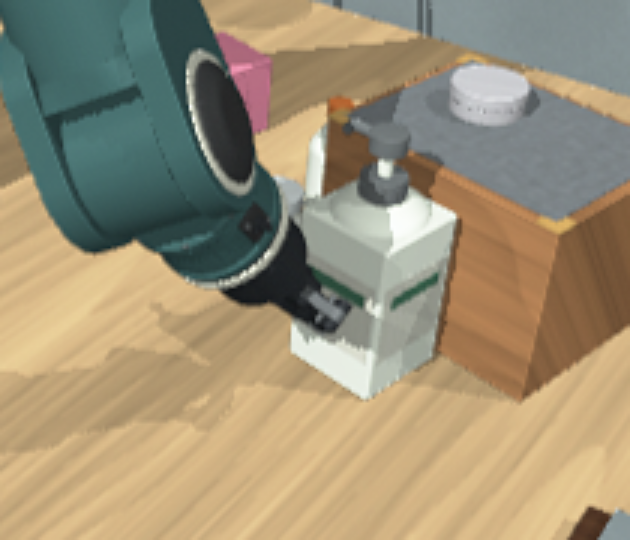

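View pics/t15.png

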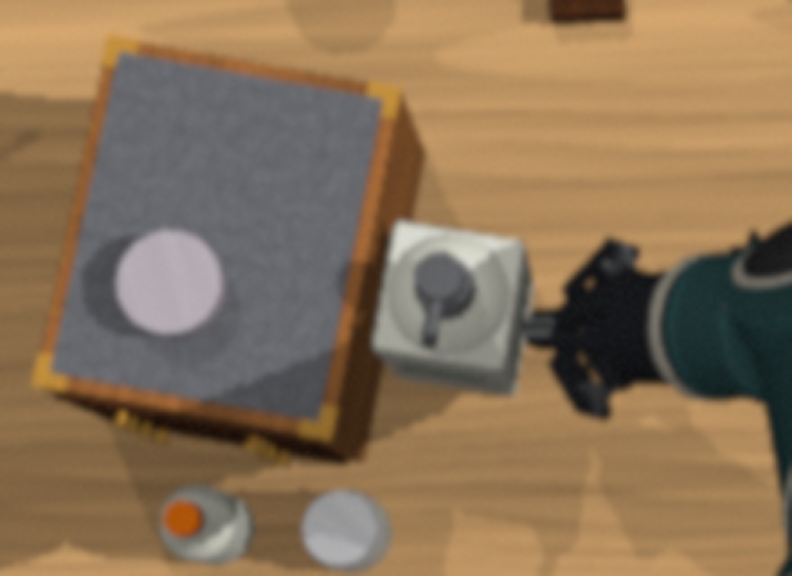

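move_arm(
  plan=[
    [0.0015,0,0.0013,0,0,0,0],
    [0.003,0,0.0026,0,0,0,0],
    [0.0045,0,0.004,0,0,0,0],
    [0.006,0,0.0052,0,0,0,0],
    [0.007,0,0.006,0,0,0,0],
    [0.007,0,0.006,0,0,0,0],
  ],
)

```text
time_s: 15.12
tcp_pos: [0.5199, 0.0677, 0.06]
tool_rot: [[0.151, 0.98, 0.126], [0.751, -0.197, 0.63], [0.643, -0.0, -0.766]]
wrist_force: [1.0, -3.5, 1.5]
finger_gap: -0.002
```

```bash
python3 - <<'E'
from h import *
s=viewer.snapshot("top"); cv2.imwrite("pics/t16.png",cv2.resize(s["frame"][85:245,110:330],None,fx=3.6,fy=3.6,interpolation=cv2.INTER_CUBIC))
o=ctrl.get_obs();print(o["time_s"],o["tcp_pos"],o["wrist_force"])
E
```

```text
15.1667 [0.51983239 0.06770745 0.06000804] [ 0.5513497  -4.11372477  2.29995047]
```

View pics/t16.png

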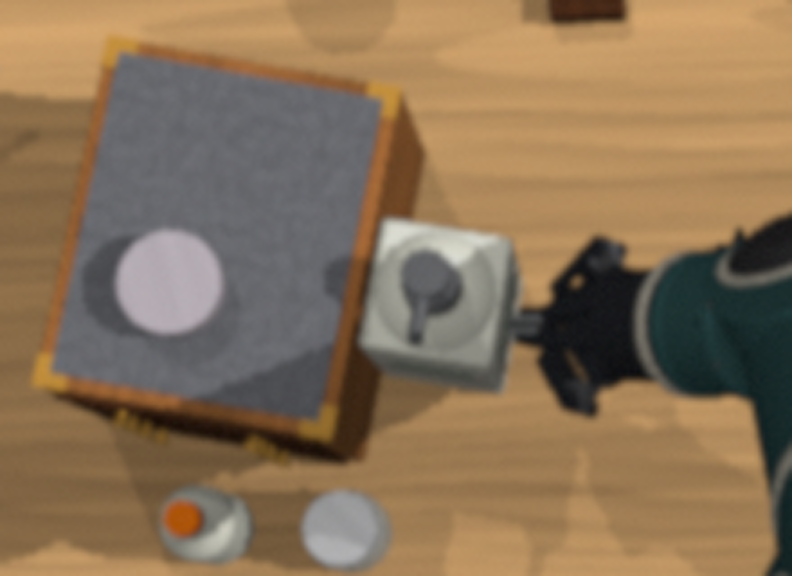

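move_arm(
  plan=[
    [0.0008,0,0.0006,0,0,0,0],
    [0.0015,0,0.0013,0,0,0,0],
    [0.0023,0,0.0019,0,0,0,0],
    [0.003,0,0.0026,0,0,0,0],
    [0.003,0,0.0026,0,0,0,0],
  ],
)

```text
time_s: 15.58
tcp_pos: [0.5204, 0.0688, 0.0597]
tool_rot: [[0.153, 0.98, 0.128], [0.752, -0.2, 0.628], [0.641, -0.0, -0.767]]
wrist_force: [-13.8, -26.0, 18.9]
finger_gap: -0.005
```

move_arm(
  plan=[
    [0.0008,0,0.0006,0,0,0,0],
    [0.0015,0,0.0013,0,0,0,0],
    [0.0023,0,0.0019,0,0,0,0],
    [0.0023,0,0.0019,0,0,0,0],
  ],
)

```text
time_s: 15.92
tcp_pos: [0.5207, 0.0688, 0.0594]
tool_rot: [[0.156, 0.979, 0.129], [0.753, -0.203, 0.626], [0.639, 0.0, -0.769]]
wrist_force: [-15.8, -26.9, 17.6]
finger_gap: -0.004
```

move_arm(
  plan=[
    [-0.003,0,-0.003,0,0,0,0],
    [-0.01,0,-0.009,0,0,0,0],
    [-0.025,0,-0.02,0,0,0,0],
    [-0.04,0,-0.04,0,0,0,0],
    [-0.05,0,-0.065,0,0,0,0],
    [-0.055,0,-0.09,0,0,0,0],
    [-0.055,0,-0.115,0,0,0,0],
    [-0.055,0,-0.115,0,0,0,0],
  ],
)

```text
time_s: 16.58
tcp_pos: [0.4977, -0.0495, 0.115]
tool_rot: [[0.157, 0.978, 0.134], [0.754, -0.207, 0.623], [0.637, 0.003, -0.771]]
wrist_force: [1.2, -0.4, 0.4]
finger_gap: 0.001
```

```bash
python3 - <<'E'
from h import *
s=viewer.snapshot("top"); cv2.imwrite("pics/t17.png",cv2.resize(s["frame"][85:245,110:330],None,fx=3.6,fy=3.6,interpolation=cv2.INTER_CUBIC))
s=viewer.snapshot("scene"); cv2.imwrite("pics/s17.png",cv2.resize(s["frame"][130:270,280:430],None,fx=4,fy=4,interpolation=cv2.INTER_CUBIC))
o=ctrl.get_obs();print(o["time_s"],o["tcp_pos"],o["wrist_force"])
E
```

```text
16.6833 [ 0.49721267 -0.04580831  0.11291561] [-0.12201656  0.19618598 -0.64382853]
```

View pics/t17.png

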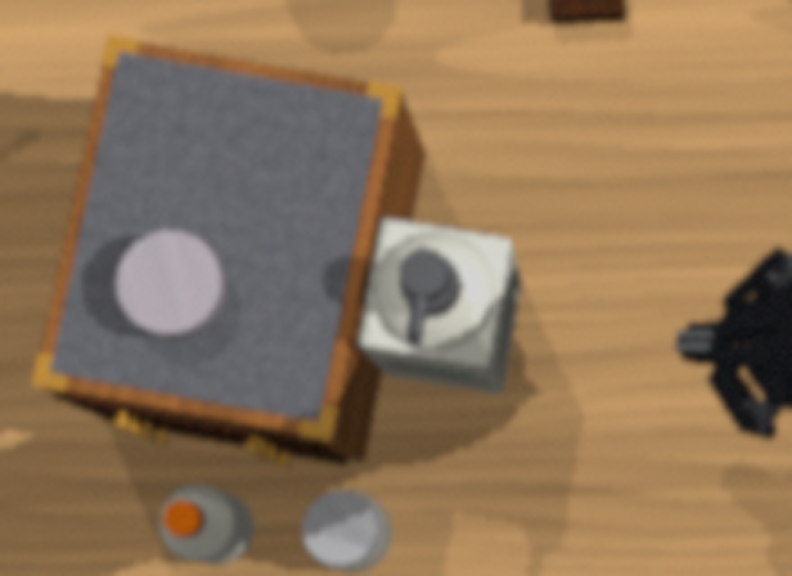

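View pics/s17.png

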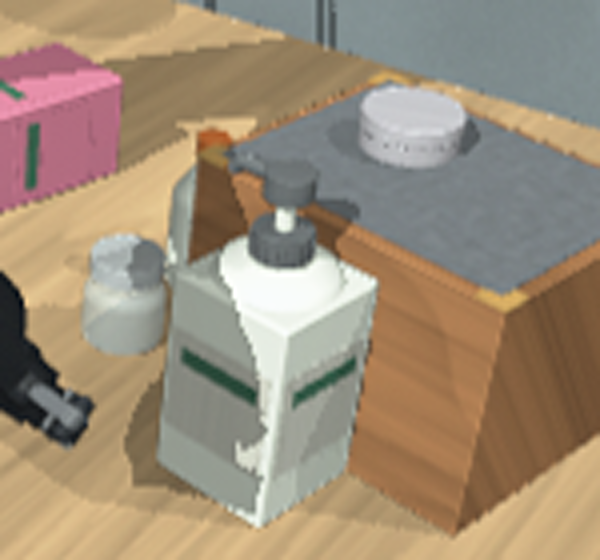

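```bash
python3 - <<'E'
from h import *
t=viewer.snapshot("top"); f=t["frame"]
tz=lambda p:(p[0]/3.6+110-.36,p[1]/3.6+85-.36)
print("head",ray(t,tz((424,275)),.222))
m=np.array([.548,.160,0]);X=np.array([.98,-.198,0]);Y=np.array([.198,.98,0])
for p in((384,218),(514,240),(362,342)):
    d=ray(t,tz(p),.15)-m; print(d+m,d@X,d@Y)
s=viewer.snapshot("scene")
print("head scene",ray(s,(293/4+280-.4,173/4+130-.4),.222))
print(rel([.530,.112,.28],tool(-11.4,0)))
E
```

```text
head [0.52849976 0.11621569 0.222     ]
[0.58164414 0.14975956 0.15      ] 0.03499886007280098 -0.003374087539063422
[0.56461188 0.06253391 0.15      ] 0.03557792274309328 -0.09222761300679148
[0.49768163 0.16534495 0.15      ] -0.05037030700539529 -0.004724989476408239
head scene [0.53095413 0.11728807 0.222     ]
([0.2301, 0.0008, -0.027], [0.04, -39.74, -0.26])
```

```bash
python3 - <<'E'
from h import *
R=tool(-11.4,0)
print(rel([.497,-.05,.28],tool(-11.4,10)),rel([.530,.1155,.27],R))
E
```

```text
([0.103, 0.0012, -0.1327], [0.06, -29.74, -0.25]) ([0.2264, 0.0001, -0.0171], [0.04, -39.74, -0.26])
```

move_arm(
  plan=[
    [0.015,0,-0.025,0,-6,0,0],
    [0.035,0,-0.05,0,-12,0,0],
    [0.055,0,-0.075,0,-18,0,0],
    [0.08,0,-0.1,0,-24,0,0],
    [0.103,0,-0.13,0,-30,0,0],
    [0.128,0,-0.12,0,-33,-0.2,0],
    [0.155,0,-0.095,0,-36,-0.2,0],
    [0.18,0,-0.07,0,-39,-0.2,0],
    [0.205,0,-0.045,0,-39.7,-0.3,0],
    [0.226,0,-0.017,0,-39.7,-0.3,0],
    [0.226,0,-0.017,0,-39.7,-0.3,0],
    [0.226,0,-0.017,0,-39.7,-0.3,0],
  ],
)

```text
time_s: 17.78
tcp_pos: [0.529, 0.1178, 0.268]
tool_rot: [[0.192, 0.981, -0.002], [0.981, -0.192, 0.001], [0.0, -0.002, -1.0]]
wrist_force: [-0.6, -0.8, 0.5]
finger_gap: 0.001
```

```bash
python3 - <<'E'
from h import *
s=viewer.snapshot("scene"); cv2.imwrite("pics/s18.png",cv2.resize(s["frame"][110:270,260:430],None,fx=3.5,fy=3.5,interpolation=cv2.INTER_CUBIC))
o=ctrl.get_obs();print(o["time_s"],o["tcp_pos"],o["wrist_force"],o["tool_rot"][:,2])
print(rel([.530,.1155,.225],tool(-11.4,0)))
E
```

```text
17.8333 [0.52928675 0.11601077 0.26850661] [-0.12356709 -0.55930654 -0.1419379 ] [-1.31563817e-03  1.42736635e-04 -9.99999124e-01]
([-0.0004, 0.0009, 0.0435], [-0.08, 0.01, 0.15])
```

View pics/s18.png

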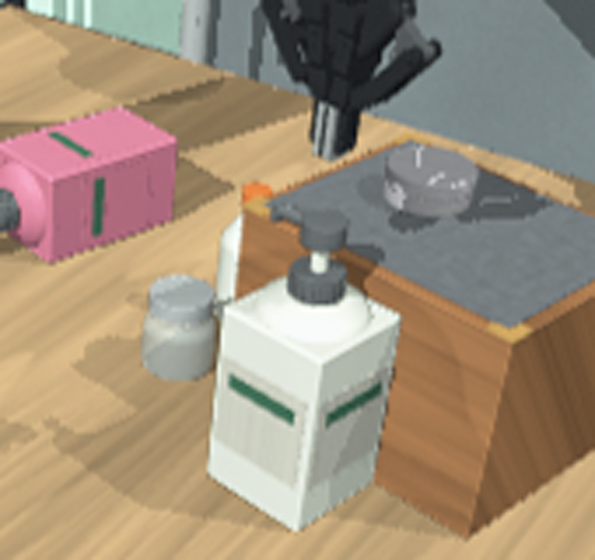

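move_arm(
  plan=[
    [0,0,0.015,0,0,0,0],
    [0,0,0.03,0,0,0,0],
    [0,0,0.04,0,0,0,0],
    [0,0,0.046,0,0,0,0],
    [0,0,0.051,0,0,0,0],
    [0,0,0.056,0,0,0,0],
    [0,0,0.056,0,0,0,0],
  ],
)

```text
time_s: 18.42
tcp_pos: [0.5291, 0.1153, 0.2124]
tool_rot: [[0.196, 0.981, -0.002], [0.981, -0.196, -0.0], [-0.001, -0.002, -1.0]]
wrist_force: [-3.2, -3.5, 6.9]
finger_gap: 0.001
```

move_arm(
  plan=[
    [0,0,0.0015,0,0,0,0],
    [0,0,0.003,0,0,0,0],
    [0,0,0.0045,0,0,0,0],
    [0,0,0.0055,0,0,0,0],
    [0,0,0.0055,0,0,0,0],
    [0,0,0.0055,0,0,0,0],
  ],
)

```text
time_s: 18.92
tcp_pos: [0.5296, 0.115, 0.2081]
tool_rot: [[0.196, 0.981, -0.0], [0.981, -0.196, -0.0], [-0.0, -0.0, -1.0]]
wrist_force: [-4.5, -1.1, 12.7]
finger_gap: -0.001
```

move_arm(
  plan=[
    [0,0,0.001,0,0,0,0],
    [0,0,0.002,0,0,0,0],
    [0,0,0.002,0,0,0,0],
    [0,0,0.002,0,0,0,0],
    [0,0,0.002,0,0,0,0],
  ],
)

```text
time_s: 19.33
tcp_pos: [0.5303, 0.1149, 0.2082]
tool_rot: [[0.197, 0.98, 0.002], [0.98, -0.197, 0.0], [0.001, 0.002, -1.0]]
wrist_force: [-8.1, -2.0, 23.7]
finger_gap: -0.001
```

```bash
python3 - <<'E'
from h import *
s=viewer.snapshot("scene"); cv2.imwrite("pics/s19.png",cv2.resize(s["frame"][110:270,260:430],None,fx=3.5,fy=3.5,interpolation=cv2.INTER_CUBIC))
o=ctrl.get_obs();print(o["time_s"],o["tcp_pos"],o["wrist_force"])
E
```

```text
19.3833 [0.53037388 0.11491028 0.20820524] [-8.43265729 -1.72295985 23.99860552]
```

View pics/s19.png

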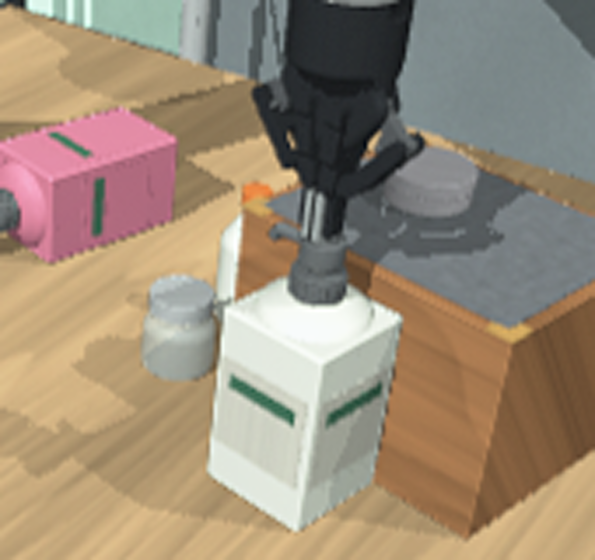

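At the stop (head at collar, 24 N, no further travel). Lift straight off.

move_arm(
  plan=[
    [0,0,-0.004,0,0,0,0],
    [0,0,-0.01,0,0,0,0],
    [0,0,-0.02,0,0,0,0],
    [0,0,-0.04,0,0,0,0],
    [0,0,-0.07,0,0,0,0],
    [0,0,-0.1,0,0,0,0],
    [-0.04,0,-0.12,0,0,0,0],
    [-0.08,0,-0.12,0,0,0,0],
    [-0.12,0,-0.12,0,0,0,0],
    [-0.16,0,-0.12,0,0,0,0],
    [-0.16,0,-0.12,0,0,0,0],
    [-0.16,0,-0.12,0,0,0,0],
  ],
)

```text
time_s: 20.38
tcp_pos: [0.4983, -0.0443, 0.3288]
tool_rot: [[0.201, 0.98, 0.003], [0.98, -0.201, 0.0], [0.001, 0.003, -1.0]]
wrist_force: [0.0, 0.8, -0.3]
finger_gap: -0.001
```

```bash
python3 - <<'E'
from h import *
s=viewer.snapshot("top"); cv2.imwrite("pics/t20.png",cv2.resize(s["frame"][85:245,110:330],None,fx=3.6,fy=3.6,interpolation=cv2.INTER_CUBIC))
cv2.imwrite("pics/t20f.png",s["frame"])
s=viewer.snapshot("scene"); cv2.imwrite("pics/s20.png",cv2.resize(s["frame"][130:270,280:430],None,fx=4,fy=4,interpolation=cv2.INTER_CUBIC))
o=ctrl.get_obs();print(o["time_s"],o["tcp_pos"],o["wrist_force"])
E
```

```text
20.4833 [ 0.49876489 -0.0415954   0.32847555] [-0.3602504   0.56203868 -0.29659135]
```

View pics/t20.png

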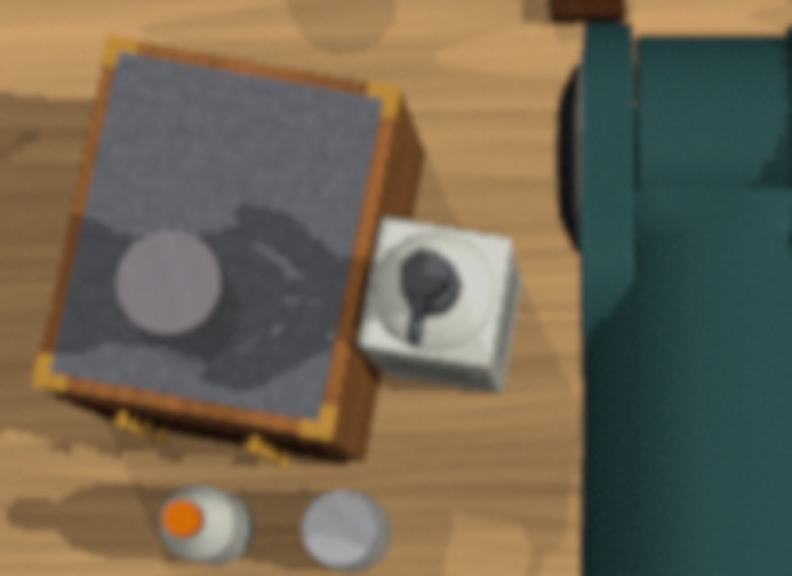

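View pics/s20.png

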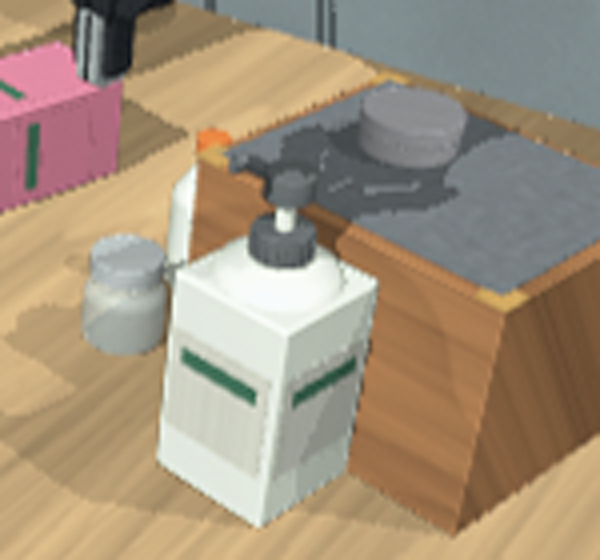

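```bash
python3 - <<'E'
from h import *
print(ctrl.finish_job())
E
```

```text
the job is handed in; nothing more can be done
None
```

I gripped the bottle by its collar and dragged it clear and square to the chest. Then I tipped it up about its foot edge, let go, and pushed it flat against the chest's side. I pressed the pump head to its stop (24 N, no further travel) and lifted off. The job was handed in at about 20.5 s of the 72 s; it reported no verdict.

- **Position:** In the last pictures the bottle stands upright and has not moved since it was pushed to the wall. From the top view after that push, the bottle's back was about 3–5 mm from the wall by my measurement and square to within a degree or so. Its middle was about 10 mm off the middle of the side.
- **Pump:** The stem is showing again, so the head has sprung back up.
- **Clearances:** The arm ended clear of everything. The bystanders near the chest look where they were, but I did not look closely at the driver, caliper or centring plate at the end.
- **Disagreement:** The scene camera's picks of the bottle's corners, taken before the push, suggested a lean of up to 3.8° (0–10 mm over the height, depending on the corner). I put this down to the rounded foot corners. The free-standing bottle and the top view showed no lean.

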